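# Set the tray's travel stop and fit its bumper cap

### The arm

A 6-joint arm with a two-finger parallel gripper is mounted at the origin on the work surface. World frame = base frame: x ahead of the robot, y to its left, z up, the work surface at z = 0. Lengths are in m, angles in rad, forces in N, time in s.
With the tool pointing down it reaches from about 0.35 to 0.8 m from the base axis. Payload 7.3 kg.
Tool frame: the origin (TCP) lies midway between the tips of the shut fingers; the grasp point (between the pads) lies 19 mm behind it; x points along the fingers, y is the direction in which the jaws open and shut, and the axes are right-handed (so a half turn about x gives the same grasp; the last joint's range is limited). The gripper opens to 85 mm and grips with 20 to 120 N. Pads are 22 mm wide; open, the fingers measure 114 mm over their backs; the gripper's body (76 mm by 85 mm) begins 54 mm behind the grasp point. The pads swing forward as they close: fully open they stand 13 mm farther back than shut.
Start: joints at [0.971, 0.342, 1.524, -0, 1.275, -0.146], TCP at [0.23, 0.472, 0.231] pointing down, gripper open.
Joint ranges: [-2.53, 2.53], [-0.77, 2.02], [0.04, 2.7], [-1, 4.14], [0.28, 2.66], [-3.11, 3.11]. Speed limits (rad/s): [2.57, 2.57, 3.14, 3.14, 3.14, 3.14].

### API

Orientations are given as a rotation vector (axis times angle).
In Python, from bench import bot, viewer, models gives the robot as it stands. The module is installed in compiled form; this text tells all that it offers.
- The arm moves only by the tool move_arm, never from a script. Its argument "rows" is a list of rows, each a list of 4 numbers: the shift along the tool's x, y, z in mm, then the turn about the tool's x in rad. A call has 1 to 8 rows; each row is the pose to reach, as a shift and turn from the pose measured when the call began, along the tool's axes at that moment; what a row does not reach only later rows make up. A row lasts 1/8 s, in which the tool goes at most 62.5 mm and 10.7 degrees, less where a joint would pass 70% of its speed; a pose out of reach is approached as far as the arm can. A call with a gripper value outside its range is refused whole. "gripper" is the finger opening in mm, from 0 to 85.4, set as the call begins (left out, the last holds). The fingers move at their own pace and stop on an object; "newtons" is the grip in N (left out, the last holds). Time passes only in rows, so rows that repeat a pose let the fingers close. It gives the time, the measured TCP pose, the force and the opening at its end, in the units of the state.
- bot.get_state(): the state, without advancing time (a new reading comes with each control period).
- viewer.snapshot(name): name is "scene" or "top" or "wrist"; returns a dict with "pixels" (400x640x3 uint8, red, green, blue), "range_z" (400x640 float32, m along the optical axis (not along the pixel's ray), 0 where there is no reading), "fx", "fy", "cx", "cy" (pixels), "R" (3x3) and "t" (3): a world point X has camera coordinates R X + t. Camera axes: x right, y down, z forward; pixel columns grow to the right and rows downward; lengths in m; the calibration is good to about 2 mm. A picture is of the moment at which its call begins.
- bot.finish_job(): hands the job in, once; it reports no verdict.
Trained networks look in a picture, given as the dict that the camera call returned (one of the last four; its "shot" number tells which), for a name from the list of things; names that differ only in an ending like _2 or _b are one class to them, and where a whole thing is asked for, a point or a joint stands for the part that bears it (a point fixed in the world has none). Each returns a list of dicts, best first, with "confidence" (0 to 1); they miss things now and then, are a little off and sometimes report something else, mostly with a low value. They report only what shows in the picture. A call takes as long as a camera call. They do not tell look-alikes from the thing itself.
- models.outline_of(picture, thing): "pixels" (400x640 bool, what is visible of it) and "xy" ([column, row] in pixels, amid what is visible of it).
The state is a dict: "time": time; "q": joint angles; "dq": joint speeds; "joint_efforts": joint torques, N m; "position": TCP position; "tcp_rot": TCP orientation; "contact_force": force on the tool from outside, world axes, zero at the start; "wrist_torque": the same for the moment, N m; "gripper_width": finger opening in m.
Only numpy, scipy, OpenCV 4.12 (cv2) and the standard library are available. Lean on these libraries where they do the work, as an engineer would, in place of code of your own. Each camera call takes 0.05 s, during which the arm holds its last target.

### The job

Set the stop that limits how far the pull-out tray glides: swing the clamp lever over to free the stop's carriage, slide the carriage along its rail until its pointer lines up with the mark tab, and swing the lever fully back to lock it. Then fit the loose white bumper cap, open end down, on the carriage's upright stud and press it straight down until it clicks and is fully home. Finish while still pressing firmly down on the seated cap (do not let go or ease off), and leave the jar, bowl and spoon on the counter where they are.

Things in the scene. Friction and masses are not known exactly. Their poses are not given: they have to be found in the camera images.
- rail: Fixed aluminium stop rail lying on the counter, 110 mm wide (its x), 460 mm long (its y), 12 mm high; origin at the middle of its underside, x away from the robot, y along the rail towards the tray, z up. The grey carriage rides on it along y; the white pull-out tray begins beyond the rail's +y end.
- carriage (a joint): Slide of the carriage along the rail's y, m; 0 is the middle, range -0.13 to 0.13, + towards the tray. Slides with 1 to 3 N when the clamp is free; held against some 15 N when locked. A grey block 60 mm (x) by 190 mm (y), top 36 mm above the counter; along y it carries the clamp lever (65 mm to -y), a fin (middle) and the stud (65 mm to +y).
- fin_grip (a point): Middle of the carriage's upright fin, the part to hold for sliding: 10 mm thick (rail x), 36 mm long (rail y), standing 35 mm above the carriage top, its top edge 71 mm above the counter; this point is 53 mm above the counter. Axes as the rail's.
- pointer (a point): Tip of the carriage's thin steel pointer, on its far (+x) side, at the same y as the fin. Axes as the rail's.
- mark_line (a point): The mark: a small dark T-shaped steel tab, 14 mm by 18 mm, fixed on the rail's far (+x) flange at a place that varies; this point is its line. The pointer is on the mark when both have the same y in the rail's axes. Axes as the rail's.
- clamp (a joint): Angle of the clamp lever, rad: 0 is fully locked (lever leans 0.5 rad from upright towards the robot, rail -x), 1.0 is fully free (leans 0.5 rad away, rail +x); firm stops at both ends. It swings in the rail's x-z plane, stays where it is left, and takes under 10 N at the knob; the carriage is quite free only beyond 0.8 rad.
- lever_pivot (a point): Pivot of the clamp lever, 44 mm above the counter, on the carriage's centre line. Axes as the rail's.
- lever_knob (a point): Centre of the 18 mm ball at the clamp lever's end, 70 mm from the pivot; the lever below is a bar 10 mm thick in the swing direction and 12 mm wide (rail y). Both sides of it are free for a pushing finger down to about 60 mm above the counter.
- stud_seat (a point): Centre of the seat at the foot of the carriage's upright steel stud, 42 mm above the counter: a disc 35 mm across, 6 mm above the carriage top, where the cap's open end lands. The stud is 16 mm thick, its tapered top 24 mm above the seat; four sprung steel balls stand 5 mm out of it all round, centred 11 mm above the seat. Axes as the rail's.
- cap: The loose bumper cap: plain white plastic cylinder, 40 mm across, 44 mm high, 60 g, closed top, standing open end down; origin at the centre of its open end, z up. Its lip is 20 mm across inside: 2 mm to spare round the stud. It first rests on the balls, open end about 17 mm above the seat; pushed with about 7 to 12 N they give way, the force drops, it snaps onto the seat and stays.
- cap_mid (a point): Centre of the cap, half-way up, 22 mm above its open end. Graspable round its side in any direction (40 mm wide).
- spice_jar: Small amber glass jar with a flat metal lid, 46 mm across, 62 mm high, loose on the counter; origin in the middle of its underside. Not needed; leave it.
- bowl: White bowl, 130 mm across, 50 mm high, loose on the counter beyond the rail; origin under its middle. Leave it.
- spoon: Spoon with a wooden handle, about 200 mm long, lying on the counter on the robot's side of the rail, roughly along y; origin about its middle. Leave it.
There are look-alikes about, which are no part of the job. Leave any purple look-alike of the cap alone.

How it is judged:
By the outcome, as a careful person would: the job done as asked, in the order asked, and still so for the second after the job is handed in, while the arm keeps its last pose, push and grip.
It also fails if it takes over 72 s, if anything falls off the work surface, if the arm or the gripper's body presses on something with over 40 N, if the wrist force passes 120 N, or if a joint passes its speed limit or range.

## Working session

There is one attempt and no reset: what is moved stays moved. The work goes in short steps, Python scripts to look and compute and a tool call to move; the robot and the scene stay as the last step left them, time stands still between calls to the robot, and variables do not carry over. Pictures are saved under pics/ and viewed, and the job is handed in when it is done.

Besides the shell and the picture viewer there is one more tool, called after ">>>" as name([rows], argument=value, ...), one row to a line, values as JSON. move_arm: Moves the arm, as the interface text tells. Its arguments: {"type":"object","properties":{"rows":{"type":"array"},"gripper":{"type":"number"},"newtons":{"type":"number"}},"required":["rows"]}

```bash
mkdir -p pics; python3 - <<'E'
from bench import bot, viewer, models
import cv2,numpy as np
s=bot.get_state()
print(s)
for n in ("scene","top"):
    p=viewer.snapshot(n)
    cv2.imwrite(f"pics/{n}0.png",p["pixels"][:,:,::-1])
    print(n,p["fx"],p["cx"],p["cy"],p["R"].tolist(),p["t"].tolist())
    for th in ("rail","carriage","fin_grip","mark_line","clamp","cap","spice_jar","bowl","spoon"):
        o=models.outline_of(p,th)
        for d in o[:3]:
            m=d["pixels"]; print(th,round(d["confidence"],2),np.round(d["xy"]),m.sum())
E
```

```text
{'time': 0.0, 'q': array([ 9.71017420e-01,  3.42686793e-01,  1.52501872e+00,  4.67712747e-06,
        1.27542502e+00, -1.46020595e-01]), 'dq': array([ 4.70506476e-05,  1.74624672e-03, -1.02694684e-03,  8.38258055e-04,
        4.98685517e-04, -2.20217297e-04]), 'joint_efforts': array([-9.89013060e-04, -4.33681369e+01, -2.46012568e+01, -3.42503145e-04,
        7.72536267e-03, -1.70525055e-05]), 'position': array([0.22988672, 0.47153705, 0.23064403]), 'tcp_rot': array([ 0.35472376,  1.54191648, -0.35698693]), 'contact_force': array([-0.23925423,  0.17696039,  0.31283659]), 'wrist_torque': array([ 0.01111777,  0.01203951, -0.02732423]), 'gripper_width': 0.0856515242410108}
scene 377.0101892001309 316.7059978667418 202.50732665341994 [[-0.7473315923196082, 0.6641881755585186, -0.01869648547950717], [0.4055300829616311, 0.43364350018200415, -0.8046730184137111], [-0.5263466946169335, -0.6089395554553393, -0.5934237734264458]] [0.5212811175468459, -0.0960658168790573, 1.0074002911835498]
carriage 0.7 [371. 256.] 3374
fin_grip 0.86 [373. 255.] 3316
mark_line 0.6 [305. 174.] 288
mark_line 0.4
[... 236 characters left out ...]
n 0.65 [306. 172.] 283
top 419.5769085761443 317.769544297757 198.38652475564248 [[-0.021332175197085457, -0.9997090554254209, -0.01125801056019153], [-0.9928424022059601, 0.0225065111763119, -0.11729203441226818], [0.11751128747171057, 0.008675336021335592, -0.9930336529351149]] [-0.11877436757823603, 0.5936220908161494, 0.9275683225435113]
rail 0.86 [238. 221.] 9147
carriage 0.8 [266. 224.] 2262
fin_grip 0.67 [267. 219.] 2260
fin_grip 0.44 [184. 280.] 776
cap 0.85 [367. 289.] 235
cap 0.83 [371. 233.] 263
cap 0.81 [437. 262.] 302
spice_jar 0.63 [402. 191.] 382
bowl 0.63 [300. 120.] 2391
bowl 0.43 [406. 264.] 305
bowl 0.21 [193. 283.] 780
spoon 0.73 [201. 280.] 740
spoon 0.18 [404. 193.] 381
```

View pics/scene0.png

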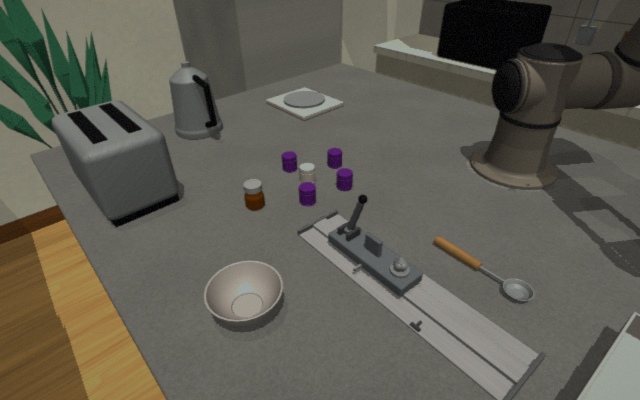

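View pics/top0.png

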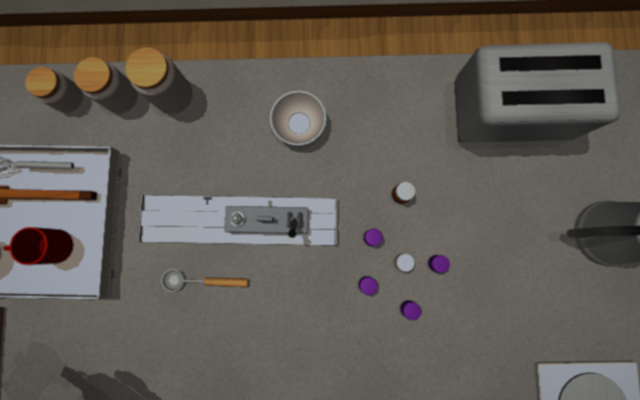

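The scene view shows the carriage near (373,258), the mark tab at (417,325) and the pointer at (357,268). The white cap is at (307,172) among four purple ones. The top view shows the white cap at (404,263), the tab at (208,200) and the pointer at (270,203).

```bash
cat > h.py <<'E'
from bench import bot, viewer, models
import cv2,numpy as np
from scipy.spatial.transform import Rotation as Ro
def cloud(p):
    z=p["range_z"].astype(float); v,u=np.mgrid[:400,:640]
    c=np.stack([(u-p["cx"])/p["fx"]*z,(v-p["cy"])/p["fy"]*z,z],-1)
    X=(c-p["t"])@p["R"]; X[z==0]=np.nan
    return X
def onplane(p,uv,h):
    d=np.array([(uv[0]-p["cx"])/p["fx"],(uv[1]-p["cy"])/p["fy"],1.])
    r=p["R"].T@d; o=-p["R"].T@p["t"]
    return o+r*(h-o[2])/r[2]
def proj(p,X):
    c=p["R"]@np.asarray(X)+p["t"]; return np.array([p["fx"]*c[0]/c[2]+p["cx"],p["fy"]*c[1]/c[2]+p["cy"]])
def save(p,name,roi=None,k=1):
    im=p["pixels"][:,:,::-1]
    if roi: a,b,c,d=roi; im=cv2.resize(im[b:d,a:c],None,fx=k,fy=k,interpolation=cv2.INTER_CUBIC)
    cv2.imwrite("pics/"+name,im)
E
python3 - <<'E'
from h import *
p=viewer.snapshot("top"); X=cloud(p)
save(p,"top1.png",(135,180,345,255),3.8)
print("counter z",np.nanmedian(X[320:360,200:350,2]))
o=models.outline_of(p,"rail")[0]["pixels"]
# rail corners
m=o.astype(np.uint8)
r=cv2.minAreaRect(np.argwhere(m)[:,::-1].astype(np.float32)); print(r)
pts=X[o]; pts=pts[(pts[:,2]<.02)&(pts[:,2]>.004)]; print(np.median(pts[:,2]))
rr=cv2.minAreaRect(pts[:,:2].astype(np.float32)); print(rr, cv2.boxPoints(rr))
oc=models.outline_of(p,"carriage")[0]["pixels"]
pts=X[oc]; q=pts[(pts[:,2]<.041)&(pts[:,2]>.028)]; rr=cv2.minAreaRect(q[:,:2].astype(np.float32)); print("car",rr,len(q))
q=pts[(pts[:,2]>.055)]; print(np.round(q[:,:],3).tolist()[:60])
for d in models.outline_of(p,"cap"):
    q=X[d["pixels"]]; c=p["pixels"][d["pixels"]].mean(0); t=q[q[:,2]>.036]
    print(np.round(d["xy"]),c.round(),d["confidence"],np.nanmean(t,0), onplane(p,d["xy"],.044))
print("jar",onplane(p,models.outline_of(p,"spice_jar")[0]["xy"],.06))
p=viewer.snapshot("scene"); X=cloud(p)
save(p,"sc1.png",(290,180,550,400),3)
pts=X[180:400,290:560].reshape(-1,3); 
E
```

```text
counter z 0.0007878020336468559
((237.11656188964844, 219.51632690429688), (199.8765106201172, 47.56427001953125), 0.83637535572052)
0.006648526235714632
((0.5485960841178894, 0.058364465832710266), (0.4677514433860779, 0.1113915666937828), 88.02517700195312) [[ 0.48487395 -0.17345305]
 [ 0.59619933 -0.17729165]
 [ 0.6123182   0.290182  ]
 [ 0.50099283  0.2940206 ]]
car ((0.5456662774085999, -0.011820778250694275), (0.19004391133785248, 0.060247160494327545), 87.7743911743164) 1688
[[0.56, 0.056, 0.056], [0.559, 0.053, 0.06], [0.559, 0.051, 0.057], [0.559, 0.049, 0.058], [0.557, 0.058, 0.057], [0.557, 0.055, 0.06], [0.557, 0.052, 0.062], [0.557, 0.051, 0.061], [0.557, 0.049, 0.059], [0.557, 0.047, 0.058], [0.555, 0.06, 0.058], [0.555, 0.058, 0.059], [0.555, 0.055, 0.062], [0.554, 0.052, 0.064], [0.555, 0.05, 0.062], [0.555, 0.049, 0.059], [0.555, 0.046, 0.059], [0.555, 0.045, 0.055], [0.553, 0.061, 0.062], [0.552, 0.059, 0.063], [0.552, 0.057, 0.064], [0.552, 0.054, 0.067], [0.552, 0.052, 0.067], [0.552, 0.05, 0.064], [0.552, 0.047, 0.066], [0.552, 0.046, 0.061], [0.552, 0.044, 0.059
[... 625 characters left out ...]
059], [0.55, 0.042, 0.06], [0.549, 0.005, 0.07], [0.548, 0.002, 0.071], [0.548, -0.0, 0.074], [0.548, -0.002, 0.07]]
[410. 311.] [79. 35. 99.] 0.9 [ 0.3370483  -0.33157741  0.04433155] [ 0.33637989 -0.3295515   0.044     ]
[437. 266.] [77. 33. 97.] 0.87 [ 0.43765033 -0.39965741  0.04419233] [ 0.43198708 -0.39256011  0.044     ]
[370. 234.] [ 91.  37. 115.] 0.68 [ 0.50010792 -0.25342491  0.04448862] [ 0.50640363 -0.24731302  0.044     ]
[403. 266.] [142. 146. 153.] 0.6 [ 0.44250907 -0.32067732  0.04429075] [ 0.43464925 -0.31755078  0.044     ]
[367. 282.] [ 87.  40. 108.] 0.59 [ 0.39297962 -0.23813857  0.04428973] [ 0.40066879 -0.23665604  0.044     ]
jar [ 0.60046444 -0.32599886  0.06      ]
```

```bash
ls pics
```

```text
sc1.png
scene0.png
top0.png
top1.png
```

View pics/sc1.png

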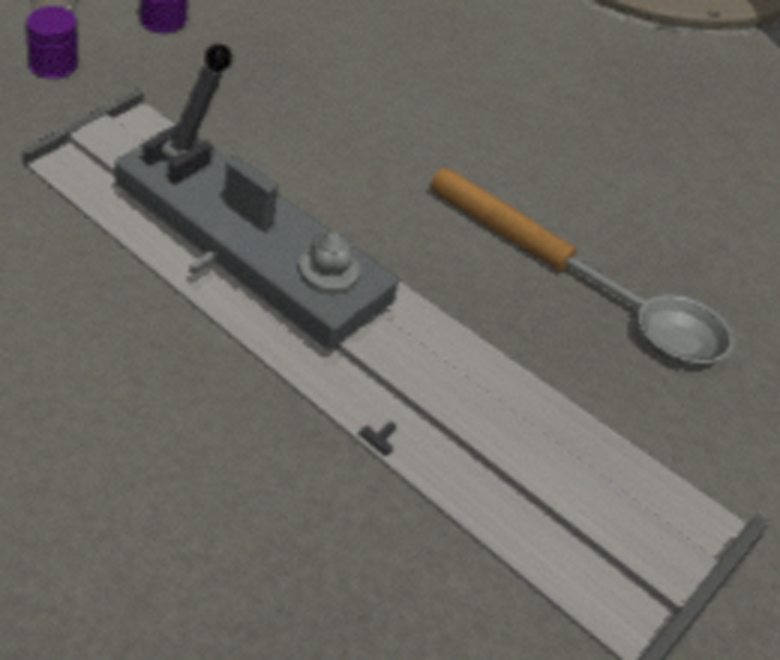

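View pics/top1.png

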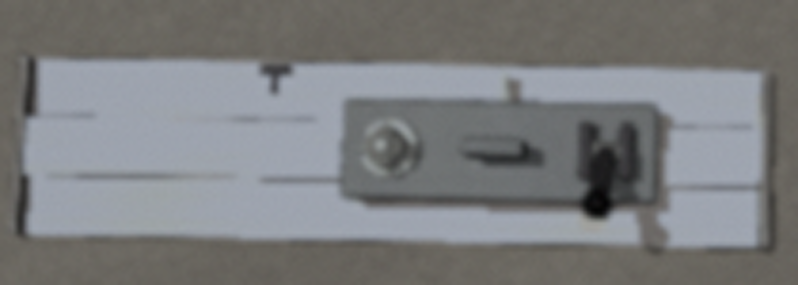

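Top1 (3.8x crop from 135,180) shows the pointer at crop (513,90), the T tab stem at (276,83) and the lever knob at (597,203), leaning towards the robot. Next I'll compute the geometry.

```bash
cat >> h.py <<'E'
def goto(x,y,z,yaw):
    """tool-frame shift; yaw = desired world angle of tool y axis (mod pi picks nearest)"""
    s=bot.get_state(); R=Ro.from_rotvec(s["tcp_rot"]).as_matrix()
    d=R.T@(np.array([x,y,z])-s["position"])*1000
    cur=np.arctan2(R[1,1],R[0,1]); dy=(yaw-cur+np.pi/2)%np.pi-np.pi/2
    sgn=np.sign(R[2,0])  # tool x down -> turning +x about down = negative world yaw
    print("shift",d.round(1),"turn",round(float(sgn*dy),3),"alt",round(float(sgn*(dy-np.sign(dy)*np.pi)),3),"cur yaw",round(float(cur),3),"pos",s["position"].round(4),"F",s["contact_force"].round(1),"q1,q6",s["q"][[0,5]].round(2),"t",s["time"],"w",round(s["gripper_width"]*1e3,1))
    print("toolaxes",R.round(3).tolist())
E
python3 - <<'E'
from h import *
p=viewer.snapshot("top"); X=cloud(p)
# rail edges via colour: project edges
for nm,uv,h in (("pointer",(270,202),.016),("mark",(207.6,200),.013),("knob",(135+597/3.8,180+203/3.8),.110)):
    u,v=map(round,uv); print(nm,onplane(p,uv,h).round(4),X[v-1:v+2,u-1:u+2,2].round(3).tolist())
Y=X.reshape(-1,3); 
def reg(a): 
    return Y[(Y[:,0]>a[0])&(Y[:,0]<a[1])&(Y[:,1]>a[2])&(Y[:,1]<a[3])&(Y[:,2]>a[4])&(Y[:,2]<a[5])]
f=reg((.5,.6,-.04,.02,.064,.08)); print("fin",f.mean(0),f.min(0),f.max(0))
k=reg((.48,.6,-.12,-.04,.09,.13)); print("knob",k.mean(0),k.min(0),k.max(0),len(k))
st=reg((.5,.6,.03,.09,.06,.08)); print("stud",st.mean(0))
v,u=np.polyfit(f[:,1],f[:,0],1); print("fin slope",v)
q=viewer.snapshot("scene"); 
for nm,uv,h in (("pointer",(290+196/3,180+268/3),.016),("mark",(290+380/3,180+438/3),.013),("knob",(290+218/3,180+58/3),.105)): print("scene",nm,onplane(q,uv,h).round(4))
goto(0.515,-0.077,0.13,-0.036)
E
```

```text
pointer [ 0.5871 -0.0199  0.016 ] [[0.007, 0.004, 0.003], [0.006, 0.006, 0.0], [0.002, 0.007, 0.005]]
mark [0.5954 0.1272 0.013 ] [[0.008, 0.009, 0.007], [0.01, 0.003, 0.007], [0.011, 0.007, 0.003]]
knob [ 0.5094 -0.0772  0.11  ] [[0.117, 0.114, 0.116], [0.117, 0.113, 0.119], [0.116, 0.116, 0.115]]
fin [ 0.54574415 -0.01280372  0.07110232] [ 0.54097953 -0.03012439  0.06467114] [0.55069306 0.00484264 0.07643735]
knob [ 0.51201718 -0.07617493  0.10869212] [ 0.50187157 -0.08338785  0.09095287] [ 0.52379658 -0.06838692  0.11907778] 70
stud [0.54798223 0.05239965 0.06381886]
fin slope 0.034613999638448245
scene pointer [ 0.5887 -0.0145  0.016 ]
scene mark [0.6037 0.1344 0.013 ]
scene knob [ 0.5104 -0.075   0.105 ]
shift [ 101.3 -368.5  496.7] turn 1.153 alt -1.989 cur yaw 1.117 pos [0.2301 0.4719 0.2313] F [ 1.  -0.5 -0.1] q1,q6 [ 0.97 -0.15] t 1.4 w 85.6
toolaxes [[0.0, 0.438, 0.899], [0.0, 0.899, -0.438], [-1.0, 0.0, -0.0]]
```

```bash
python3 - <<'E'
from h import *
goto(0.46,-0.0765,0.16,-0.035)
E
```

```text
shift [  71.3 -392.1  447. ] turn 1.152 alt -1.99 cur yaw 1.117 pos [0.2301 0.4719 0.2313] F [ 1.  -0.5 -0.1] q1,q6 [ 0.97 -0.15] t 1.4 w 85.6
toolaxes [[0.0, 0.438, 0.899], [0.0, 0.899, -0.438], [-1.0, 0.0, -0.0]]
```

>>> move_arm([
  [0,-30,40,0.1],
  [0,-70,85,0.22],
  [0,-110,130,0.35],
  [0,-155,175,0.48],
  [5,-195,220,0.6],
  [10,-235,265,0.72],
  [20,-275,310,0.84],
  [30,-310,345,0.94],
], gripper=0)

```text
time: 2.4
position: [0.4051, 0.0398, 0.2014]
tcp_rot: [1.082, 1.285, -1.08]
contact_force: [0.8, 0.5, -0.4]
gripper_width: -0.0
```

```bash
python3 - <<'E'
from h import *
goto(0.465,-0.0765,0.14,-0.035)
E
```

```text
shift [ 61.4  38.9 124.9] turn 0.207 alt -2.934 cur yaw 0.172 pos [0.4051 0.0398 0.2014] F [ 0.8  0.5 -0.4] q1,q6 [-0.09 -0.26] t 2.4 w -0.0
toolaxes [[0.001, 0.985, 0.172], [-0.0, 0.172, -0.985], [-1.0, 0.001, 0.0]]
```

>>> move_arm([
  [20,12,45,0.1],
  [45,28,95,0.2],
  [60,38,125,0.207],
  [90,38,125,0.207],
  [116,38,125,0.207],
  [116,38,125,0.207],
])

```text
time: 3.15
position: [0.463, -0.0765, 0.0841]
tcp_rot: [1.235, 1.195, -1.236]
contact_force: [0.5, 0.7, 0.6]
gripper_width: 0.0001
```

```bash
python3 - <<'E'
from h import *
goto(0.556,-0.0795,0.085,-0.035)
p=viewer.snapshot("scene"); save(p,"sc2.png",(270,140,470,310),4)
p=viewer.snapshot("wrist"); save(p,"w2.png")
E
```

```text
shift [-1.1 93.  -0.3] turn 0.0 alt -3.141 cur yaw -0.035 pos [ 0.463  -0.0765  0.0841] F [0.5 0.7 0.6] q1,q6 [-0.33 -0.29] t 3.15 w 0.1
toolaxes [[-0.002, 0.999, -0.035], [0.001, -0.035, -0.999], [-1.0, -0.002, -0.001]]
```

View pics/sc2.png

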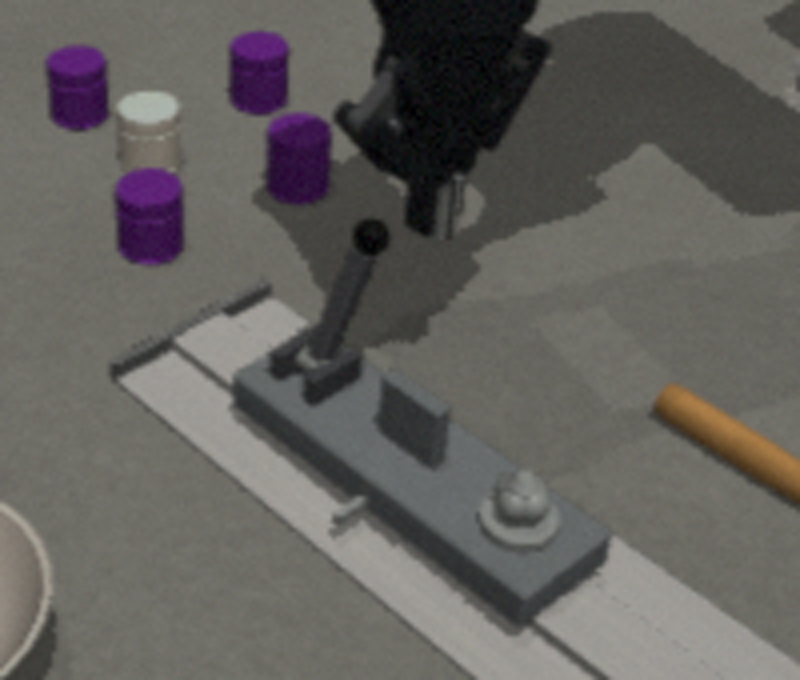

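View pics/w2.png

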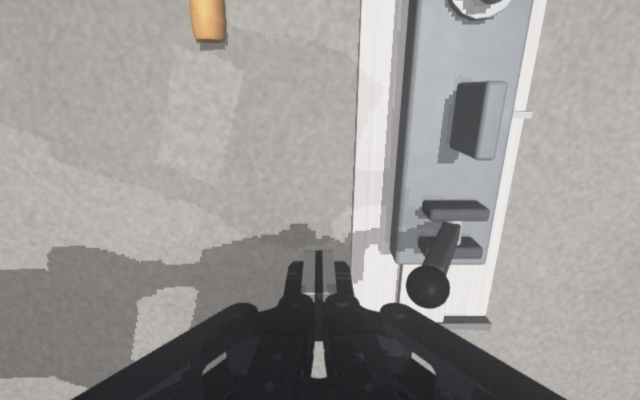

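The fingers, at (430,200) in the scene crop, stand in front of the knob at (370,237) on the robot's side. The wrist view shows knob and fingertips at about the same rail y, so I'll push.

>>> move_arm([
  [0,15,0,0],
  [0,30,0,0],
  [0,42,0,0],
  [0,54,0,0],
  [0,66,0,0],
  [0,76,0,0],
  [0,84,0,0],
  [0,88,0,0],
])

```text
time: 4.25
position: [0.553, -0.0799, 0.086]
tcp_rot: [1.235, 1.191, -1.233]
contact_force: [-2.9, 0.5, 0.1]
gripper_width: 0.0003
```

```bash
python3 - <<'E'
from h import *
goto(0.556,-0.0795,0.085,-0.035)
p=viewer.snapshot("scene"); save(p,"sc3.png",(270,140,470,310),4)
E
```

```text
shift [ 1.   3.  -0.5] turn 0.001 alt -3.141 cur yaw -0.034 pos [ 0.553  -0.0799  0.086 ] F [-2.9  0.5  0.1] q1,q6 [-0.28 -0.25] t 4.25 w 0.3
toolaxes [[0.002, 0.999, -0.034], [-0.0, -0.034, -0.999], [-1.0, 0.002, 0.0]]
```

View pics/sc3.png

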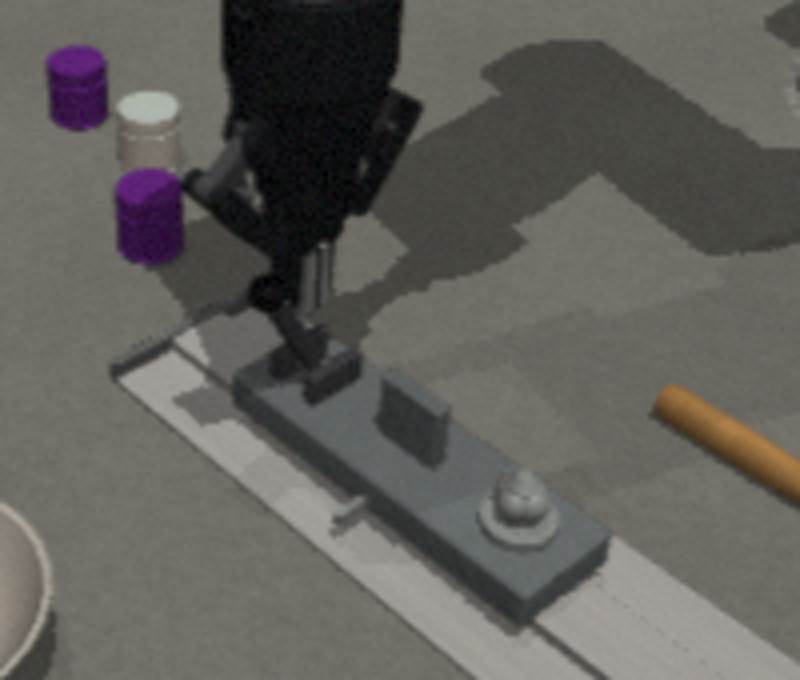

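The lever now leans away from the robot, with the knob at (268,293). I'll push on gently to feel for the stop.

>>> move_arm([
  [0,2,0,0],
  [0,4,0,0],
  [0,4,0,0],
])

```text
time: 4.68
position: [0.5536, -0.0798, 0.0857]
tcp_rot: [1.232, 1.198, -1.238]
contact_force: [-12.5, -0.6, 6.2]
gripper_width: -0.0003
```

Force rose to 12.5 N with no further motion, so the lever is at its free stop. Next is the fin.

>>> move_arm([
  [0,-20,0,0],
  [-25,-25,0,0],
  [-50,-25,-20,0],
  [-55,-10,-50,0],
  [-50,-8,-67,0],
  [-50,-8,-67,0],
], gripper=50, newtons=40)

```text
time: 5.42
position: [0.5473, -0.0117, 0.1347]
tcp_rot: [1.229, 1.2, -1.238]
contact_force: [-0.2, -0.2, 0.3]
gripper_width: 0.0501
```

```bash
python3 - <<'E'
from h import *
goto(0.5457,-0.0123,0.047,-0.035)
p=viewer.snapshot("scene"); save(p,"sc4.png",(270,140,470,310),4)
p=viewer.snapshot("wrist"); save(p,"w4.png")
X=cloud(p)[:,:,:].reshape(-1,3)
f=X[(abs(X[:,0]-.546)<.025)&(abs(X[:,1]+.012)<.035)&(X[:,2]>.05)&(X[:,2]<.08)]; print(f.min(0),f.max(0),f.mean(0),len(f))
E
```

```text
shift [87.7 -0.9  0.7] turn 0.003 alt -3.139 cur yaw -0.032 pos [ 0.5473 -0.0117  0.1347] F [-0.2 -0.2  0.3] q1,q6 [-0.16 -0.13] t 5.425 w 50.1
toolaxes [[-0.008, 0.999, -0.032], [0.001, -0.032, -0.999], [-1.0, -0.008, -0.001]]
[ 0.54020603 -0.02908281  0.05026014] [0.55134654 0.00662539 0.07356611] [ 0.54574183 -0.00844417  0.06957987] 859
```

View pics/sc4.png

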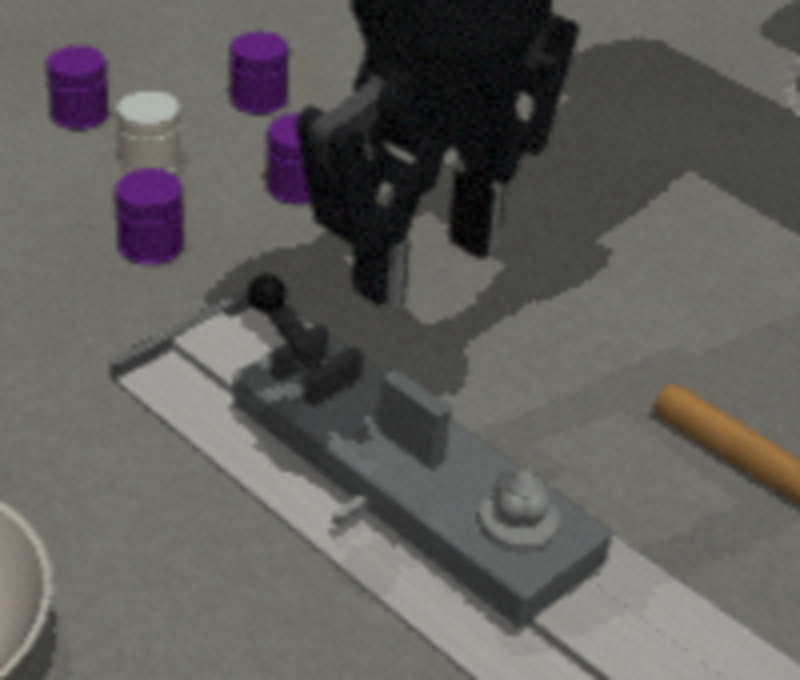

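View pics/w4.png

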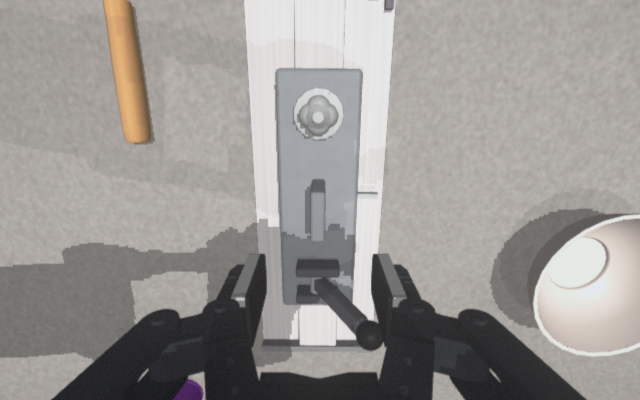

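The lever leans away and the fingers straddle the fin axis; the wrist view has the fin at (318,210) and the pointer at (375,192). I'll descend and grip.

>>> move_arm([
  [40,-1,0,0.003],
  [70,-1,0,0.003],
  [87,-1,0,0.003],
  [87,-1,0,0.003],
])

```text
time: 6.02
position: [0.5445, -0.0137, 0.0466]
tcp_rot: [1.232, 1.2, -1.245]
contact_force: [0.8, 0.5, 0.1]
gripper_width: 0.05
```

>>> move_arm([
  [0,0,0,0],
  [0,0,0,0],
  [0,0,0,0],
  [0,0,0,0],
  [0,0,0,0],
], gripper=0, newtons=40)

```text
time: 6.65
position: [0.5458, -0.014, 0.0476]
tcp_rot: [1.233, 1.197, -1.243]
contact_force: [3.9, -1.9, 5.8]
gripper_width: 0.0092
```

```bash
python3 - <<'E'
from h import *
goto(0.5457,-0.0123,0.047,-0.035)
p=viewer.snapshot("wrist"); save(p,"w5.png")
p=viewer.snapshot("scene"); save(p,"sc5.png",(270,140,470,310),4)
E
```

```text
shift [ 0.6 -0.2 -1.7] turn -0.003 alt 3.139 cur yaw -0.038 pos [ 0.5458 -0.014   0.0476] F [ 3.9 -1.9  5.8] q1,q6 [-0.17 -0.13] t 6.65 w 9.2
toolaxes [[-0.008, 0.999, -0.038], [0.0, -0.038, -0.999], [-1.0, -0.008, 0.0]]
```

View pics/w5.png

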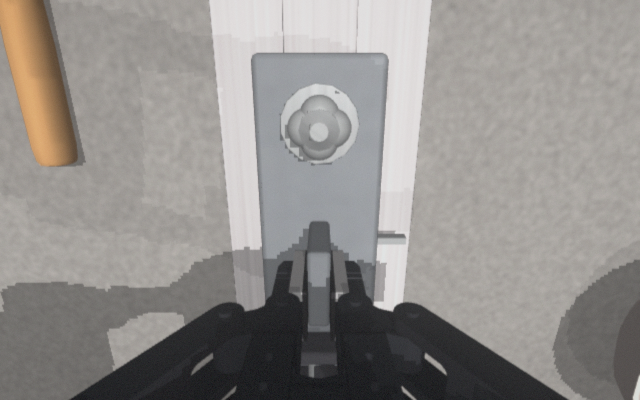

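The fin is gripped (9.2 mm opening), with the pointer visible at (392,236). I'll slide 140 mm towards the tray and then measure.

>>> move_arm([
  [0,0,-12,0],
  [0,0,-32,0],
  [0,0,-56,0],
  [0,0,-80,0],
  [0,-0.5,-104,0],
  [0,-0.5,-124,0],
  [0,-0.5,-136,0],
  [0,-0.5,-140,0],
])

```text
time: 7.75
position: [0.5513, 0.1279, 0.0476]
tcp_rot: [1.233, 1.197, -1.24]
contact_force: [6.2, -1.3, -0.2]
gripper_width: 0.0091
```

```bash
python3 - <<'E'
from h import *
goto(0.5457,-0.0123,0.047,-0.035)
p=viewer.snapshot("wrist"); save(p,"w6.png",(330,150,490,290),5)
save(p,"w6f.png")
p=viewer.snapshot("scene"); save(p,"sc6.png",(320,200,520,350),4)
p=viewer.snapshot("top"); save(p,"t6.png",(170,180,330,255),5)
E
```

```text
shift [  0.6  -0.5 140.3] turn -0.001 alt 3.14 cur yaw -0.036 pos [0.5513 0.1279 0.0476] F [ 6.2 -1.3 -0.2] q1,q6 [0.09 0.13] t 7.75 w 9.1
toolaxes [[-0.006, 0.999, -0.036], [0.001, -0.036, -0.999], [-1.0, -0.006, -0.0]]
```

View pics/w6.png

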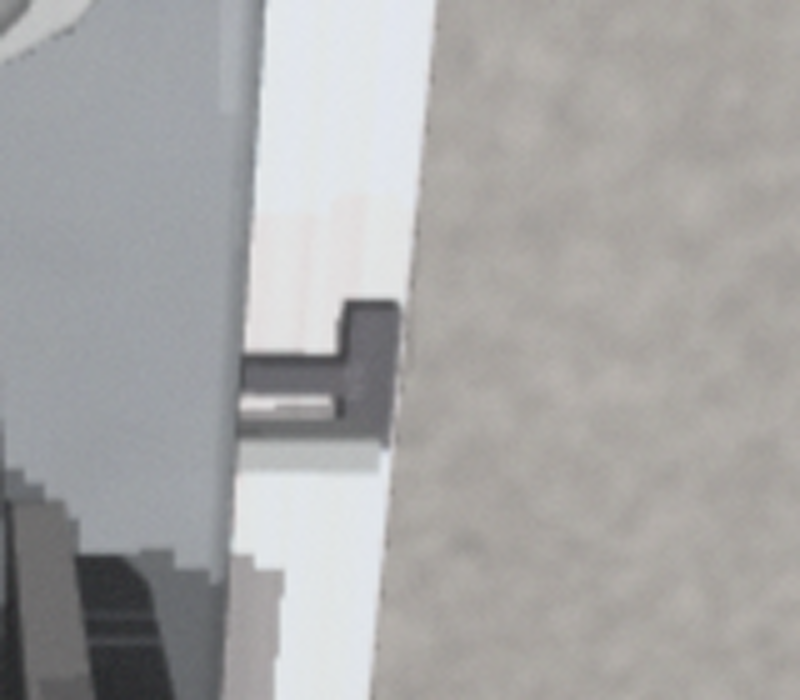

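View pics/sc6.png

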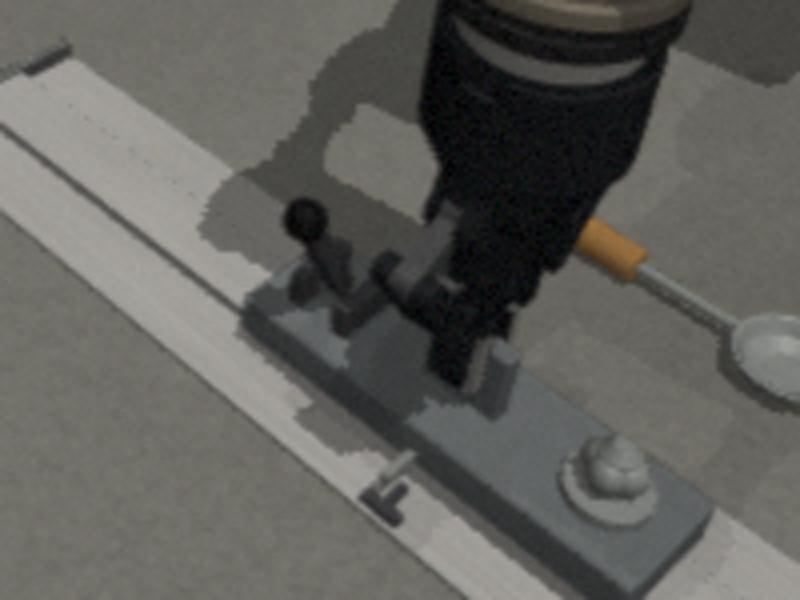

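View pics/t6.png

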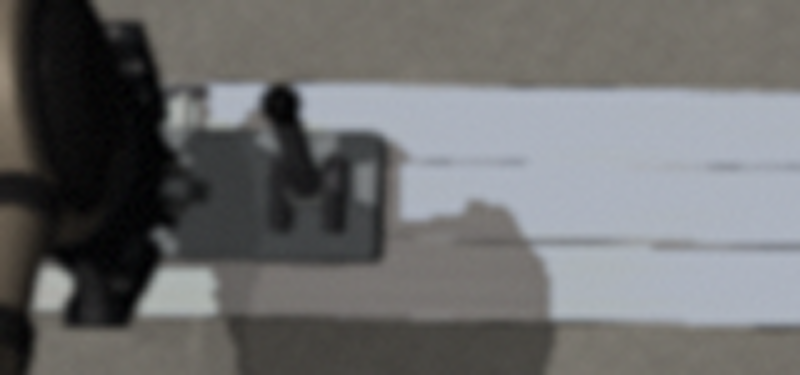

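The wrist crop shows the tab stem at rows 355–393 and the pointer at about 420–438, so roughly 7 mm remain. I'll measure it with the wrist depth.

```bash
cat > pm.py <<'E'
from h import *
import sys
p=viewer.snapshot("wrist"); X=cloud(p)
g=p["pixels"].mean(2)
u=np.array([0.034,0.9994])
for c in [int(a) for a in sys.argv[1:]]:
    print("col",c)
    for r in range(205,245): print(r,g[r,c].round().astype(int),X[r,c].round(4),round(float(X[r,c,:2]@u),4))
E
python3 pm.py 388
```

```text
col 388
205 225 [0.5924 0.1436 0.0043] 0.1637
206 226 [0.5923 0.1433 0.0051] 0.1633
207 225 [0.5926 0.1421 0.0038] 0.1622
208 225 [0.5923 0.1421 0.0053] 0.1621
209 225 [0.5924 0.1412 0.0045] 0.1612
210 224 [0.5925 0.1405 0.0043] 0.1605
211 225 [0.5927 0.1395 0.0034] 0.1595
212 224 [0.5926 0.1391 0.0041] 0.1591
213 225 [0.5928 0.1382 0.0033] 0.1582
214 224 [0.5926 0.1379 0.0043] 0.1579
215 225 [0.5925 0.1375 0.0049] 0.1575
216 225 [0.5924 0.1371 0.0055] 0.1571
217 223 [0.5925 0.1363 0.0051] 0.1564
218 225 [0.5927 0.1352 0.004 ] 0.1553
219 222 [0.5927 0.1346 0.004 ] 0.1546
220 189 [0.5928 0.1339 0.0039] 0.1539
221 99 [0.5925 0.1339 0.0056] 0.154
222 81 [0.5923 0.1336 0.0065] 0.1537
223 97 [0.5919 0.1338 0.0083] 0.1538
224 107 [0.592  0.1331 0.0082] 0.1531
225 107 [0.5919 0.1326 0.0085] 0.1526
226 108 [0.592  0.1318 0.0082] 0.1519
227 108 [0.5919 0.1314 0.0088] 0.1515
228 125 [0.5918 0.131  0.0093] 0.1511
229 175 [0.592  0.13   0.0086] 0.1501
230 195 [0.593  0.1271 0.0034] 0.1472
231 154 [0.5929 0.1269 0.0045] 0.147
232 152 [0.5929 0.1261 0.0042] 0.1462
233 139 [0.5929 0.1255 0.0043] 0.1456
234 110 [0.5906 0.1302 0.016 ] 0.1502
235 109 [0.5901 0.1307 0.0184] 0.1507
236 110 [0.59   0.1304 0.0191] 0.1504
237 128 [0.5897 0.1304 0.0203] 0.1503
238 163 [0.5894 0.1306 0.0221] 0.1506
239 184 [0.5892 0.1303 0.0228] 0.1503
240 188 [0.5893 0.1296 0.0225] 0.1495
241 188 [0.5893 0.1291 0.0227] 0.149
242 188 [0.5895 0.128  0.0218] 0.148
243 191 [0.5893 0.1281 0.0231] 0.148
244 209 [0.5894 0.1272 0.0227] 0.1472
```

```bash
cat > pm.py <<'E'
from h import *
import sys
p=viewer.snapshot("wrist"); X=cloud(p)
save(p,sys.argv[1],(360,195,420,265),10)
g=p["pixels"].mean(2); u=np.array([0.034,0.9994])
a,b=int(sys.argv[2]),int(sys.argv[3])
for r in range(a,b):
    s=np.nanmedian(X[r,383:394],0); c=388
    print(r,g[r,383:394].mean().round().astype(int),"z",s[2].round(4),"y@tab",round(float(onplane(p,(c,r),.0085)[:2]@u),4),"y@ptr",round(float(onplane(p,(c,r),.0227)[:2]@u),4))
E
python3 pm.py w7.png 216 256
```

```text
216 225 z 0.004 y@tab 0.1582 y@ptr 0.1637
217 225 z 0.0042 y@tab 0.1576 y@ptr 0.1632
218 224 z 0.0038 y@tab 0.157 y@ptr 0.1626
219 214 z 0.0039 y@tab 0.1563 y@ptr 0.162
220 162 z 0.0046 y@tab 0.1557 y@ptr 0.1614
221 91 z 0.0057 y@tab 0.1551 y@ptr 0.1608
222 86 z 0.007 y@tab 0.1544 y@ptr 0.1602
223 100 z 0.0079 y@tab 0.1538 y@ptr 0.1597
224 106 z 0.0083 y@tab 0.1532 y@ptr 0.1591
225 107 z 0.0084 y@tab 0.1525 y@ptr 0.1585
226 108 z 0.0085 y@tab 0.1519 y@ptr 0.1579
227 110 z 0.0082 y@tab 0.1512 y@ptr 0.1573
228 139 z 0.0084 y@tab 0.1506 y@ptr 0.1567
229 192 z 0.0083 y@tab 0.15 y@ptr 0.1561
230 202 z 0.0044 y@tab 0.1493 y@ptr 0.1555
231 158 z 0.0044 y@tab 0.1487 y@ptr 0.1549
232 154 z 0.0042 y@tab 0.148 y@ptr 0.1543
233 145 z 0.0041 y@tab 0.1474 y@ptr 0.1537
234 114 z 0.0169 y@tab 0.1467 y@ptr 0.1531
235 110 z 0.0182 y@tab 0.1461 y@ptr 0.1525
236 111 z 0.0195 y@tab 0.1454 y@ptr 0.1519
237 129 z 0.0212 y@tab 0.1448 y@ptr 0.1513
238 163 z 0.0225 y@tab 0.1441 y@ptr 0.1507
239 185 z 0.0221 y@tab 0.1435 y@ptr 0.1501
240 187 z 0.0224 y@tab 0.1428 y@ptr 0.1495
241 187 z 0.0221 y@tab 0.1421 y@ptr 0.1489
242 187 z 0.0222 y@tab 0.1415 y@ptr 0.1483
243 189 z 0.0222 y@tab 0.1408 y@ptr 0.1477
244 210 z 0.0225 y@tab 0.1402 y@ptr 0.1471
245 227 z 0.004 y@tab 0.1395 y@ptr 0.1465
246 229 z 0.0041 y@tab 0.1388 y@ptr 0.1459
247 229 z 0.0044 y@tab 0.1382 y@ptr 0.1452
248 229 z 0.0041 y@tab 0.1375 y@ptr 0.1446
249 228 z 0.0046 y@tab 0.1368 y@ptr 0.144
250 229 z 0.0046 y@tab 0.1362 y@ptr 0.1434
251 229 z 0.0039 y@tab 0.1355 y@ptr 0.1428
252 228 z 0.0043 y@tab 0.1348 y@ptr 0.1422
253 229 z 0.0042 y@tab 0.1341 y@ptr 0.1415
254 229 z 0.0041 y@tab 0.1335 y@ptr 0.1409
255 229 z 0.004 y@tab 0.1328 y@ptr 0.1403
```

View pics/w7.png

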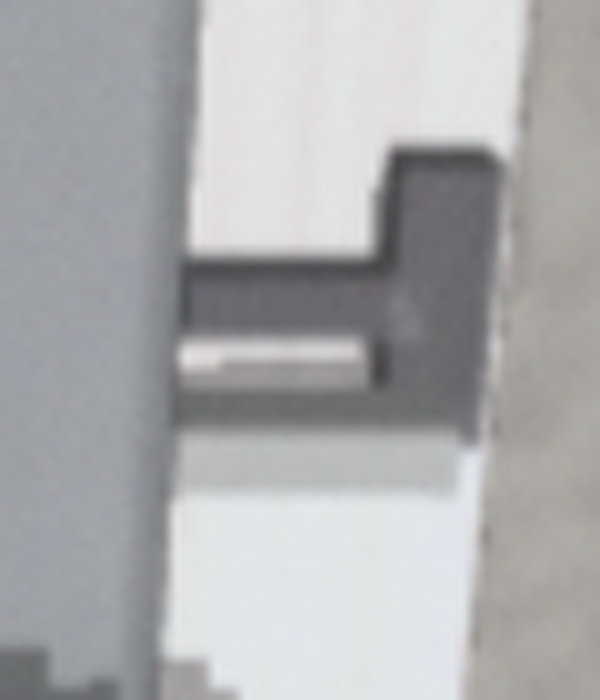

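Tab line centre is at rail-axis 0.1521 and the pointer centre at 0.149, so about 3.2 mm remain. The fin-based estimate of 0.1493 agrees.

>>> move_arm([
  [0,0,-1.5,0],
  [0,0,-3,0],
  [0,0,-3,0],
  [0,0,-3,0],
])

```text
time: 8.5
position: [0.5514, 0.1312, 0.0476]
tcp_rot: [1.235, 1.197, -1.24]
contact_force: [4.8, 1.1, 1.1]
gripper_width: 0.0092
```

```bash
python3 pm.py w8.png 216 250; python3 -c "
from h import *
goto(0.5457,-0.0123,0.047,-0.035)
p=viewer.snapshot('scene'); save(p,'sc8.png',(390,280,450,330),12)"
```

```text
216 225 z 0.004 y@tab 0.1616 y@ptr 0.1671
217 225 z 0.004 y@tab 0.161 y@ptr 0.1666
218 225 z 0.0042 y@tab 0.1604 y@ptr 0.166
219 225 z 0.0042 y@tab 0.1597 y@ptr 0.1654
220 225 z 0.0041 y@tab 0.1591 y@ptr 0.1648
221 225 z 0.0043 y@tab 0.1585 y@ptr 0.1642
222 225 z 0.0039 y@tab 0.1578 y@ptr 0.1637
223 225 z 0.0045 y@tab 0.1572 y@ptr 0.1631
224 223 z 0.0047 y@tab 0.1566 y@ptr 0.1625
225 192 z 0.004 y@tab 0.1559 y@ptr 0.1619
226 98 z 0.0049 y@tab 0.1553 y@ptr 0.1613
227 80 z 0.0066 y@tab 0.1547 y@ptr 0.1607
228 93 z 0.0083 y@tab 0.154 y@ptr 0.1601
229 106 z 0.0086 y@tab 0.1534 y@ptr 0.1595
230 100 z 0.0084 y@tab 0.1527 y@ptr 0.1589
231 87 z 0.0083 y@tab 0.1521 y@ptr 0.1583
232 83 z 0.0085 y@tab 0.1514 y@ptr 0.1577
233 93 z 0.0081 y@tab 0.1508 y@ptr 0.1572
234 107 z 0.0165 y@tab 0.1501 y@ptr 0.1566
235 110 z 0.0183 y@tab 0.1495 y@ptr 0.156
236 111 z 0.0196 y@tab 0.1488 y@ptr 0.1554
237 129 z 0.021 y@tab 0.1482 y@ptr 0.1548
238 163 z 0.0221 y@tab 0.1475 y@ptr 0.1541
239 185 z 0.0218 y@tab 0.1469 y@ptr 0.1535
240 188 z 0.0219 y@tab 0.1462 y@ptr 0.1529
241 187 z 0.0227 y@tab 0.1456 y@ptr 0.1523
242 187 z 0.0228 y@tab 0.1449 y@ptr 0.1517
243 189 z 0.0224 y@tab 0.1442 y@ptr 0.1511
244 210 z 0.0224 y@tab 0.1436 y@ptr 0.1505
245 227 z 0.0043 y@tab 0.1429 y@ptr 0.1499
246 229 z 0.0042 y@tab 0.1423 y@ptr 0.1493
247 229 z 0.0043 y@tab 0.1416 y@ptr 0.1487
248 229 z 0.0042 y@tab 0.1409 y@ptr 0.148
249 228 z 0.0044 y@tab 0.1402 y@ptr 0.1474
shift [  0.4  -0.4 143.4] turn -0.002 alt 3.14 cur yaw -0.037 pos [0.5514 0.131  0.0476] F [5.3 2.  0.9] q1,q6 [0.1  0.13] t 8.55 w 9.3
toolaxes [[-0.006, 0.999, -0.037], [0.002, -0.037, -0.999], [-1.0, -0.006, -0.001]]
```

View pics/w8.png

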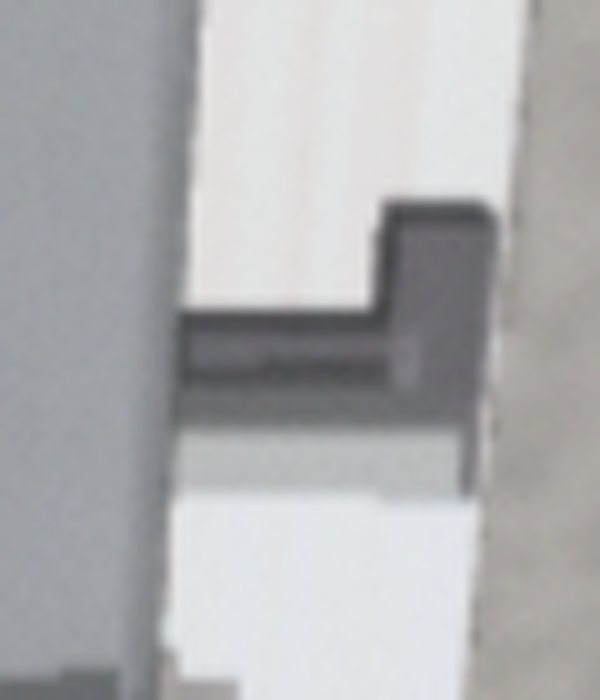

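View pics/sc8.png

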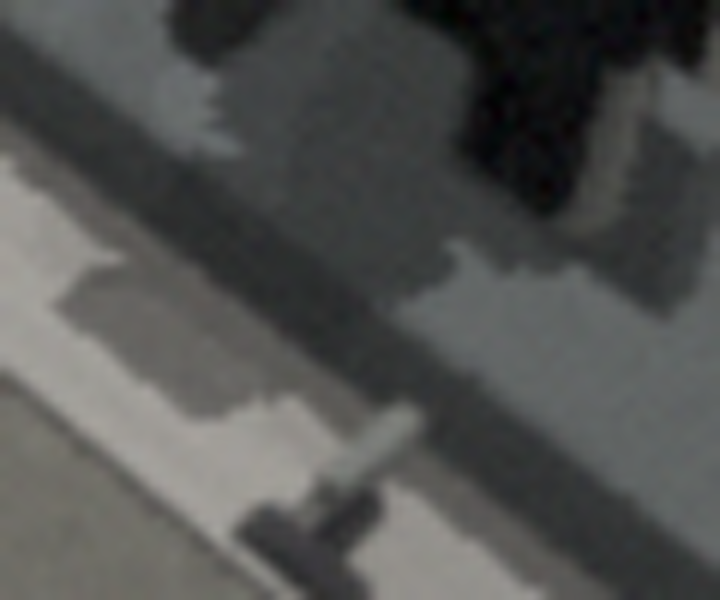

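Pointer centre is now 0.1523 against the tab line at 0.1522. I'll release, rise, and recheck from another viewpoint before locking.

>>> move_arm([
  [0,0,0,0],
  [0,0,0,0],
  [0,0,0,0],
  [-20,0,0,0],
  [-55,0,0,0],
  [-90,0,12,0],
  [-100,0,40,0],
  [-100,0,40,0],
], gripper=50)

```text
time: 9.6
position: [0.5507, 0.0895, 0.1485]
tcp_rot: [1.237, 1.195, -1.241]
contact_force: [-0.3, -0.5, 1.0]
gripper_width: 0.0503
```

```bash
cat > pc.py <<'E'
from h import *
import sys
p=viewer.snapshot("wrist"); X=cloud(p); save(p,sys.argv[1]+"f.png")
# expected positions
for nm,P in (("ptr",(.5905,.132,.0225)),("tab",(.5985,.132,.0085))): print(nm,proj(p,P).round(1))
c=proj(p,(.594,.132,.0085)).round().astype(int); a,b=max(0,c[0]-35),max(0,c[1]-35)
print("crop origin",a,b); save(p,sys.argv[1]+".png",(a,b,a+70,b+70),9)
o=-p["R"].T@p["t"]; print("cam",o.round(3))
goto(.5,0,.1,-.035)
E
python3 pc.py w9
```

```text
ptr [367.1 139.3]
tab [374.4 136.5]
crop origin 334 102
cam [0.554 0.172 0.291]
shift [ 47.8 -46.5  92.4] turn -0.004 alt 3.138 cur yaw -0.039 pos [0.5503 0.0904 0.1477] F [ 0.2 -0.3  0.2] q1,q6 [0.02 0.06] t 9.65 w 50.2
toolaxes [[-0.006, 0.999, -0.039], [0.002, -0.039, -0.999], [-1.0, -0.006, -0.002]]
```

View pics/w9.png

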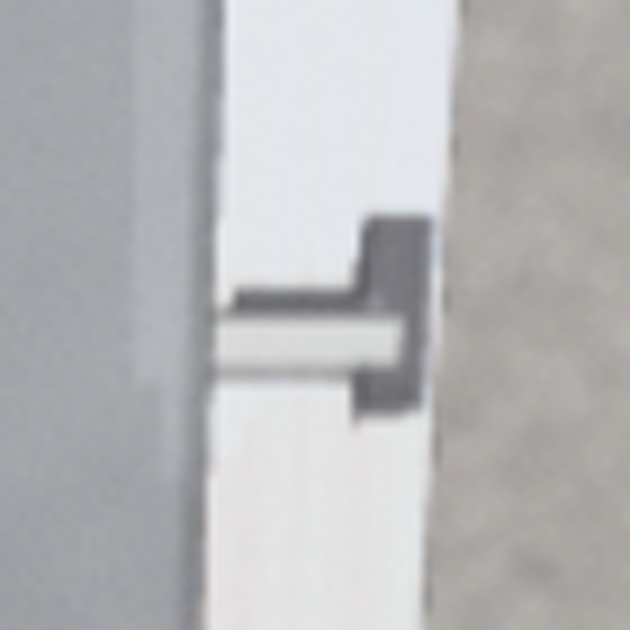

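View pics/w9f.png

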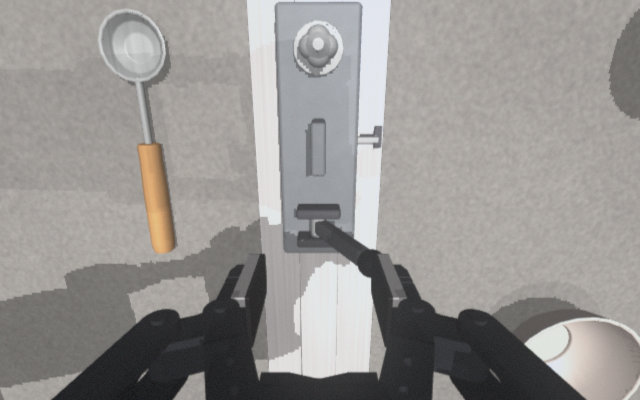

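```bash
cat > an.py <<'E'
from h import *
u=np.array([0.0345,0.9994]); ux=np.array([.9994,-.0345])
def ana(p,cols_b,cols_p,P0=(.594,.132,.0085)):
    pass
E
python3 - <<'E'
from h import *
u=np.array([0.0345,0.9994]); ux=np.array([.9994,-.0345])
p=viewer.snapshot("wrist"); X=cloud(p)
A,B=334,102
def rep(nm,cx,cy,h):
    w=onplane(p,(A+(cx-4)/9,B+(cy-4)/9),h); print(nm,"railx",round(float(w[:2]@ux),4),"raily",round(float(w[:2]@u)*1000,2))
# heights
g=X[130:150,355:385,2]; print(np.round(g[::2,::2]*1000).astype(int))
zc=[np.nanmedian(X[100:120,300:340,2]),np.nanmedian(X[100:120,363:372,2])]; print("carriage top, flange",zc)
for hp in (.021,.0225,.024):
  for cy in (317,370): rep(f"ptr h{hp}",370,cy,hp)
for cy in (215,410): rep("bar",396,cy,.0085)
rep("stemtop",300,289,.0085);rep("stembot",300,378,.0085)
E
```

```text
[[                  36                   36                    4
                     4                    5                    5
                     5                    4                    4
                     5                    6                    9
                     8                    9                    6]
 [                  37                   35                    4
                     6                    5                    4
                     4                    3                    4
                     2                    7                    8
                     8                    8                    3]
 [                  36                   35                    5
                     5                    4                    4
                     4                    4                    6
                     4                    7                    8
                     8                    8                    4]
 [                  36                   35                    5
                     8                    8              
[... 1960 characters left out ...]
  5
                     5                    3                    4
                     3                    8                    8
                     9                    7                    0]]
carriage top, flange [np.float64(0.036357510028117726), np.float64(0.004301708645525906)]
ptr h0.021 railx 0.591 raily 155.11
ptr h0.021 railx 0.5912 raily 150.41
ptr h0.0225 railx 0.5908 raily 155.32
ptr h0.0225 railx 0.591 raily 150.64
ptr h0.024 railx 0.5905 raily 155.52
ptr h0.024 railx 0.5907 raily 150.87
bar railx 0.5949 raily 162.72
bar railx 0.5959 raily 144.73
stemtop railx 0.5864 raily 156.02
stembot railx 0.5867 raily 147.77<stdin>:8: RuntimeWarning: invalid value encountered in cast
```

This view suggests perhaps -0.7 mm of offset, but parallax matters here. I'll put the camera directly above the mark's y.

>>> move_arm([
  [0,0,20,0],
  [0,0,39,0.004],
  [0,0,39,0.004],
  [0,0,39,0.004],
])

```text
time: 10.2
position: [0.5486, 0.0518, 0.147]
tcp_rot: [1.239, 1.195, -1.245]
contact_force: [0.5, 0.3, 0.2]
gripper_width: 0.0498
```

```bash
python3 pc.py w10; cat > pg.py <<'E'
from h import *
u=np.array([0.0345,0.9994]); ux=np.array([.9994,-.0345])
p=viewer.snapshot("wrist"); g=p["pixels"].astype(float).mean(2)
def prof(rx,h,lo,hi,half=.0015):
    # grey along rail y at given rail x
    from scipy.ndimage import map_coordinates
    ys=np.arange(lo,hi,.0005); out=[]
    for y in ys:
        v=[]
        for d in np.linspace(-half,half,5):
            w=ux*(rx+d)+u*y; a=proj(p,(w[0],w[1],h)); v.append(map_coordinates(g,[[a[1]],[a[0]]],order=1)[0])
        out.append(np.mean(v))
    return ys,np.array(out)
for nm,rx,h in (("bar",.5975,.0085),("stem/ptr at ptr h",.5885,.0225)):
    y,o=prof(rx,h,.140,.168); print(nm); print(" ".join(f"{a*1000:.1f}:{b:.0f}" for a,b in zip(y,o)))
E
python3 pg.py
```

```text
ptr [370.6  89.6]
tab [378.1  89.1]
crop origin 337 54
cam [0.553 0.134 0.29 ]
shift [ 47.2 -46.   54.2] turn -0.007 alt 3.135 cur yaw -0.042 pos [0.5486 0.0521 0.147 ] F [ 0.1  0.2 -0.6] q1,q6 [-0.05 -0.  ] t 10.25 w 50.0
toolaxes [[-0.007, 0.999, -0.042], [0.002, -0.042, -0.999], [-1.0, -0.007, -0.002]]
bar
140.0:230 140.5:231 141.0:230 141.5:227 142.0:219 142.5:204 143.0:186 143.5:165 144.0:149 144.5:136 145.0:134 145.5:133 146.0:133 146.5:133 147.0:134 147.5:134 148.0:133 148.5:133 149.0:134 149.5:142 150.0:151 150.5:161 151.0:166 151.5:168 152.0:166 152.5:164 153.0:162 153.5:158 154.0:151 154.5:142 155.0:136 155.5:133 156.0:132 156.5:133 157.0:133 157.5:133 158.0:134 158.5:134 159.0:133 159.5:132 160.0:135 160.5:144 161.0:171 161.5:197 162.0:220 162.5:227 163.0:229 163.5:230 164.0:231 164.5:231 165.0:231 165.5:231 166.0:230 166.5:230 167.0:231 167.5:231
stem/ptr at ptr h
140.0:231 140.5:231 141.0:231 141.5:230 142.0:230 142.5:227 143.0:224 143.5:220 144.0:218 144.5:216 145.0:215 145.5:213 146.0:202 146.5:186 147.0:170 147.5:163 148.0:161 148.5:162 149.0:164 149.5:173 150.0:195 150.5:210 151.0:220 151.5:223 152.0:224 152.5:224 153.0:223 153.5:217 154.0:214 154.5:213 155.0:214 155.5:214 156.0:215 156.5:217 157.0:219 157.5:220 158.0:220 158.5:220 159.0:222 159.5:226 160.0:228 160.5:229 161.0:229 161.5:230 162.0:230 162.5:230 163.0:230 163.5:230 164.0:230 164.5:230 165.0:230 165.5:231 166.0:230 166.5:230 167.0:230 167.5:230
```

View pics/w10.png

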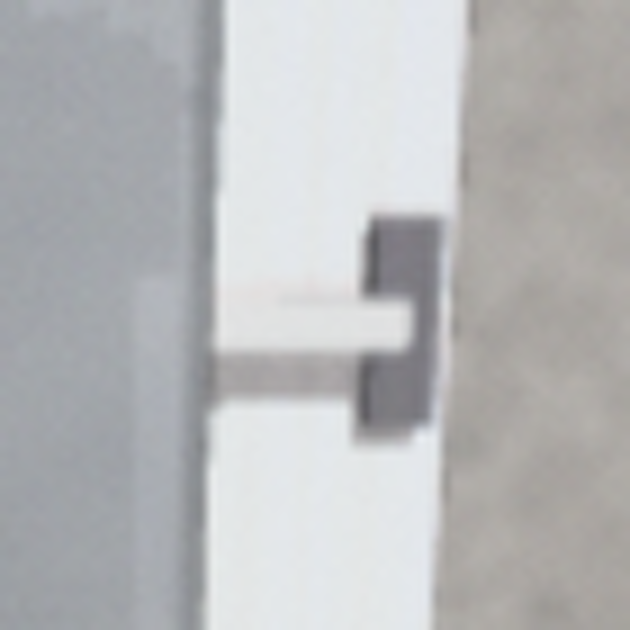

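Seen from straight above, the pointer (centre row 325) covers the tab stem (bar centre about row 322 at 11.8 px/mm), so alignment is within about 0.3 mm. Now I'll lock the lever from its far side.

```bash
python3 - <<'E'
from h import *
goto(.628,.064,.147,-.035)
goto(.628,.064,.085,-.035)
E
```

```text
shift [ -0.5  78.9 -15. ] turn -0.007 alt 3.135 cur yaw -0.042 pos [0.5486 0.0523 0.147 ] F [-0.1 -0.3  0.2] q1,q6 [-0.05 -0.  ] t 10.3 w 50.0
toolaxes [[-0.007, 0.999, -0.042], [0.002, -0.042, -0.999], [-1.0, -0.007, -0.002]]
shift [ 61.5  79.3 -14.9] turn -0.007 alt 3.135 cur yaw -0.042 pos [0.5486 0.0523 0.147 ] F [-0.1 -0.3  0.2] q1,q6 [-0.05 -0.  ] t 10.3 w 50.0
toolaxes [[-0.007, 0.999, -0.042], [0.002, -0.042, -0.999], [-1.0, -0.007, -0.002]]
```

>>> move_arm([
  [-12,0,-5,-0.007],
  [-12,25,-15,-0.007],
  [-10,55,-15,-0.007],
  [0,79,-15,-0.007],
  [30,79,-15,-0.007],
  [61,79,-15,-0.007],
  [61,79,-15,-0.007],
], gripper=0)

```text
time: 11.18
position: [0.6263, 0.0648, 0.0839]
tcp_rot: [1.23, 1.203, -1.242]
contact_force: [0.1, 0.4, 0.4]
gripper_width: -0.0001
```

```bash
python3 - <<'E'
from h import *
goto(.541,.0668,.085,-.035)
p=viewer.snapshot("wrist"); save(p,"w11.png")
E
```

```text
shift [ -0.1 -85.3   0.9] turn 0.001 alt -3.14 cur yaw -0.034 pos [0.6263 0.0648 0.0839] F [0.1 0.4 0.4] q1,q6 [-0.02  0.01] t 11.175 w -0.1
toolaxes [[-0.012, 0.999, -0.034], [0.002, -0.034, -0.999], [-1.0, -0.012, -0.002]]
```

View pics/w11.png

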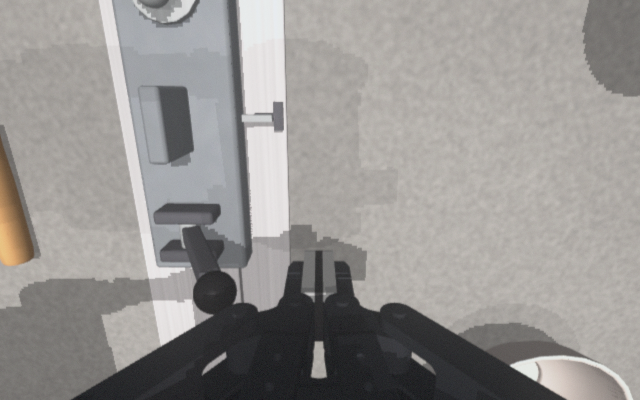

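The knob (214,292) is level with the shut fingers at (318,275) on their left, so I'll push towards the robot.

>>> move_arm([
  [0,-15,0,0],
  [0,-28,0,0],
  [0,-40,0,0],
  [0,-52,0,0],
  [0,-64,0,0],
  [0,-74,0,0],
  [0,-82,0,0],
  [0,-86,0,0],
])

```text
time: 12.22
position: [0.5417, 0.0677, 0.0873]
tcp_rot: [1.232, 1.2, -1.238]
contact_force: [1.0, 0.8, -1.3]
gripper_width: -0.0002
```

>>> move_arm([
  [0,-2,0,0],
  [0,-4,0,0],
  [0,-4,0,0],
])

```text
time: 12.6
position: [0.5387, 0.0678, 0.0876]
tcp_rot: [1.234, 1.198, -1.236]
contact_force: [5.1, 0.2, -0.5]
gripper_width: 0.0001
```

>>> move_arm([
  [0,-2,0,0],
  [0,-4,0,0],
  [0,-4,0,0],
])

```text
time: 12.98
position: [0.5379, 0.0678, 0.0885]
tcp_rot: [1.237, 1.192, -1.231]
contact_force: [9.4, 0.0, -1.2]
gripper_width: -0.0003
```

>>> move_arm([
  [0,-3,0,0],
  [0,-6,0,0],
  [0,-6,0,0],
  [0,-6,0,0],
])

```text
time: 13.48
position: [0.5373, 0.0677, 0.0896]
tcp_rot: [1.243, 1.183, -1.223]
contact_force: [17.9, -0.2, -5.7]
gripper_width: 0.0003
```

```bash
python3 - <<'E'
from h import *
goto(.541,.0668,.085,-.035)
p=viewer.snapshot("scene"); save(p,"sc12.png",(320,180,480,320),5)
E
```

```text
shift [4.7 3.6 0.7] turn 0.0 alt -3.141 cur yaw -0.035 pos [0.5373 0.0677 0.0896] F [17.9 -0.2 -5.7] q1,q6 [-0.02  0.02] t 13.475 w 0.3
toolaxes [[0.015, 0.999, -0.035], [0.002, -0.035, -0.999], [-1.0, 0.015, -0.002]]
```

View pics/sc12.png

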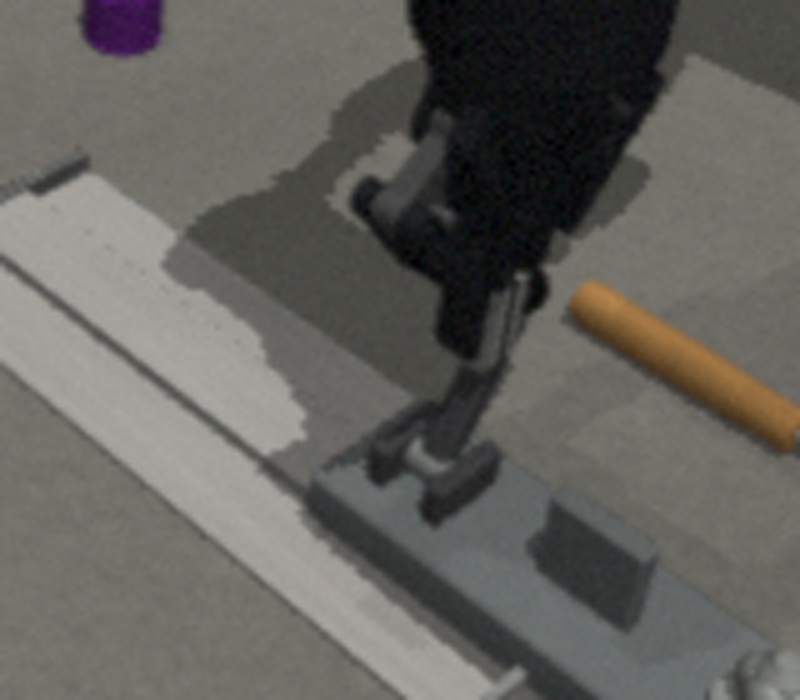

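17.9 N with only 0.6 mm of give means the locked stop is reached. I'll retreat and recheck the pointer.

>>> move_arm([
  [0,15,0,0],
  [-25,20,0,0],
  [-60,18,10,0],
  [-60,12,16,0],
  [-60,12,16,0],
  [-60,12,16,0],
], gripper=60)

```text
time: 14.28
position: [0.5471, 0.0513, 0.1486]
tcp_rot: [1.242, 1.185, -1.225]
contact_force: [0.6, 0.2, -0.3]
gripper_width: 0.0599
```

```bash
python3 pc.py w13; python3 pg.py; python3 - <<'E'
from h import *
p=viewer.snapshot("wrist"); X=cloud(p).reshape(-1,3)
k=X[(abs(X[:,0]-.52)<.05)&(abs(X[:,1]-.067)<.02)&(X[:,2]>.095)&(X[:,2]<.13)]; print("knob",k.mean(0) if len(k) else 0,k.min(0),k.max(0))
E
```

```text
ptr [369.7  89.4]
tab [376.9  89. ]
crop origin 336 54
cam [0.548 0.134 0.292]
shift [ 48.  -46.   53.1] turn 0.0 alt -3.141 cur yaw -0.035 pos [0.5472 0.0514 0.1487] F [-0.1  0.3  0.1] q1,q6 [-0.05 -0.01] t 14.325 w 59.9
toolaxes [[0.012, 0.999, -0.035], [0.002, -0.035, -0.999], [-1.0, 0.012, -0.003]]
bar
140.0:229 140.5:229 141.0:227 141.5:216 142.0:203 142.5:190 143.0:175 143.5:159 144.0:143 144.5:134 145.0:129 145.5:130 146.0:130 146.5:131 147.0:131 147.5:131 148.0:130 148.5:129 149.0:132 149.5:138 150.0:152 150.5:162 151.0:168 151.5:168 152.0:168 152.5:170 153.0:171 153.5:169 154.0:159 154.5:148 155.0:137 155.5:133 156.0:131 156.5:131 157.0:130 157.5:130 158.0:130 158.5:131 159.0:132 159.5:132 160.0:133 160.5:141 161.0:156 161.5:194 162.0:216 162.5:227 163.0:229 163.5:229 164.0:229 164.5:229 165.0:229 165.5:229 166.0:229 166.5:229 167.0:229 167.5:229
stem/ptr at ptr h
140.0:230 140.5:229 141.0:229 141.5:228 142.0:223 142.5:220 143.0:219 143.5:218 144.0:217 144.5:216 145.0:213 145.5:202 146.0:183 146.5:164 147.0:154 147.5:153 148.0:154 148.5:155 149.0:158 149.5:168 150.0:188 150.5:210 151.0:219 151.5:222 152.0:223 152.5:223 153.0:223 153.5:219 154.0:209 154.5:203 155.0:200 155.5:201 156.0:208 156.5:214 157.0:217 157.5:217 158.0:217 158.5:217 159.0:218 159.5:218 160.0:219 160.5:221 161.0:225 161.5:228 162.0:229 162.5:229 163.0:229 163.5:229 164.0:229 164.5:229 165.0:229 165.5:229 166.0:229 166.5:229 167.0:229 167.5:229
knob [0.51766597 0.07153331 0.10917382] [0.50691422 0.06171353 0.09500392] [0.52752739 0.07865423 0.11617341]
```

View pics/w13.png

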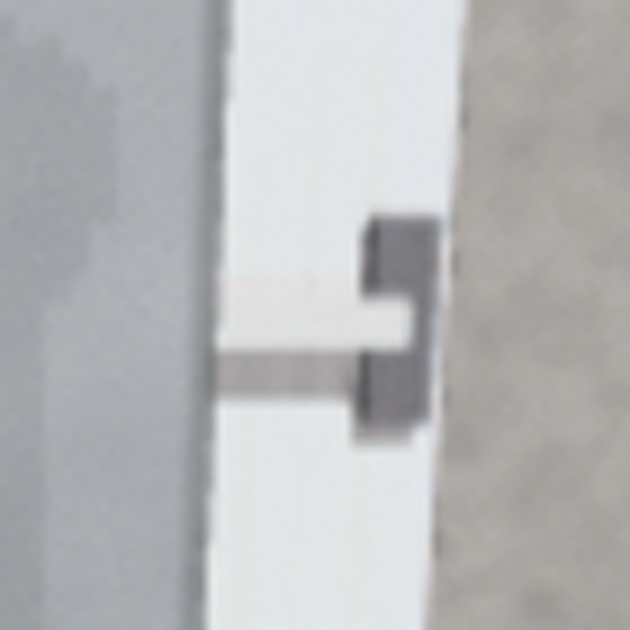

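View pics/w13f.png

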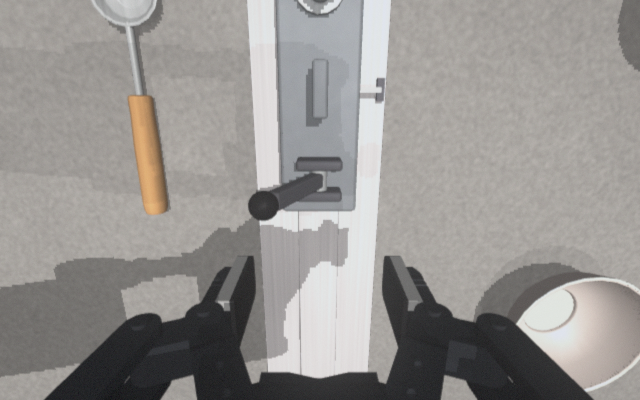

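The lever is locked, and the pointer (row 323) stays on the tab line (bar centre about 321). Next is the cap.

```bash
python3 - <<'E'
from h import *
goto(.4415,-.345,.15,-.035)
p=viewer.snapshot("top"); X=cloud(p)
o=models.outline_of(p,"cap")
for d in o:
    c=p["pixels"][d["pixels"]].mean(0)
    if c[1]>100:
        q=X[d["pixels"]]; q=q[q[:,2]>.038]; print(d["xy"],q.mean(0),cv2.minEnclosingCircle(q[:,:2].astype(np.float32)),len(q))
E
```

```text
shift [ -3.3 -92.3 399.8] turn 0.001 alt -3.141 cur yaw -0.034 pos [0.5476 0.0514 0.149 ] F [ 0.3  0.2 -0.1] q1,q6 [-0.05 -0.01] t 14.425 w 59.9
toolaxes [[0.013, 0.999, -0.034], [0.002, -0.034, -0.999], [-1.0, 0.013, -0.003]]
```

>>> move_arm([
  [-10,-10,40,0],
  [-15,-25,95,0],
  [-15,-40,150,0],
  [-15,-52,205,0],
  [-15,-65,260,0],
  [-12,-78,315,0],
  [-8,-88,365,0],
  [-5,-92,400,0],
])

```text
time: 15.52
position: [0.4411, -0.3474, 0.1517]
tcp_rot: [1.244, 1.183, -1.224]
contact_force: [-0.0, 0.6, 0.8]
gripper_width: 0.0601
```

```bash
cat > cap.py <<'E'
from h import *
import sys
p=viewer.snapshot("wrist"); X=cloud(p); save(p,sys.argv[1]+".png")
hsv=cv2.cvtColor(p["pixels"],cv2.COLOR_RGB2HSV)
for d in models.outline_of(p,"cap"):
    m=d["pixels"]; c=p["pixels"][m].mean(0); q=X[m]; q=q[(q[:,2]>.036)&(q[:,2]<.055)]
    if len(q)>20:
        (cx,cy),r=cv2.minEnclosingCircle(q[:,:2].astype(np.float32))
        print(d["xy"],d["confidence"],c.round(),q.mean(0).round(4),"circ",round(cx,4),round(cy,4),round(r,4),len(q))
E
python3 cap.py w14; python3 -c "
from h import *
goto(.4415,-.32,.15,-.035)"
```

```text
[393.1, 69.4] 0.97 [165.  95. 195.] [ 0.4997 -0.2538  0.0441] circ 0.5006 -0.2542 0.0201 2609
[192.8, 176.5] 0.86 [137.  78. 165.] [ 0.3385 -0.331   0.0438] circ 0.3371 -0.3321 0.0201 2070
[243.6, 52.8] 0.8 [161.  91. 193.] [ 0.3937 -0.239   0.0442] circ 0.3931 -0.2389 0.02 2759
[317.3, 249.3] 0.66 [108.  68. 128.] [ 0.4382 -0.3989  0.0437] circ 0.4383 -0.4011 0.0201 1633
[320.2, 166.3] 0.6 [225. 226. 225.] [ 0.4427 -0.3214  0.044 ] circ 0.4427 -0.3226 0.0201 2030
shift [  1.4  -0.7 -28.6] turn -0.003 alt 3.138 cur yaw -0.038 pos [ 0.441  -0.3486  0.1513] F [ 0.1  0.3 -0.1] q1,q6 [-0.81 -0.78] t 15.625 w 60.1
toolaxes [[0.014, 0.999, -0.038], [0.001, -0.038, -0.999], [-1.0, 0.014, -0.002]]
```

View pics/w14.png

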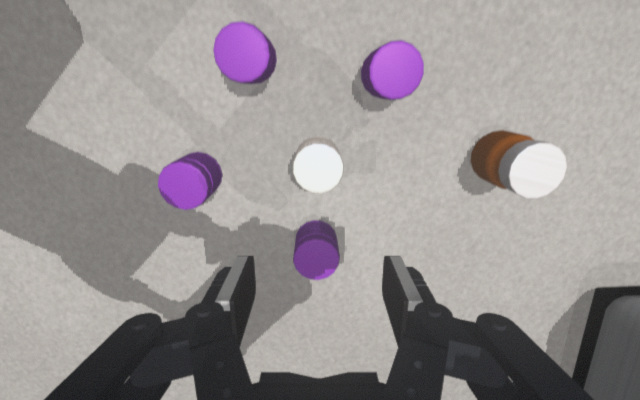

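The white cap is at (320,166) in the wrist view, with world centre (0.4427,-0.3225). The fingers clear the purple caps at a 60 mm opening.

```bash
python3 -c "
from h import *
goto(.4427,-.3225,.06,-.035)
goto(.4427,-.3225,.009,-.035)"
```

```text
shift [ 91.4  -0.6 -26. ] turn -0.003 alt 3.138 cur yaw -0.038 pos [ 0.441  -0.3486  0.1513] F [ 0.1  0.3 -0.1] q1,q6 [-0.81 -0.78] t 15.625 w 60.1
toolaxes [[0.014, 0.999, -0.038], [0.001, -0.038, -0.999], [-1.0, 0.014, -0.002]]
shift [142.4  -1.3 -25.9] turn -0.003 alt 3.138 cur yaw -0.038 pos [ 0.441  -0.3486  0.1513] F [ 0.1  0.3 -0.1] q1,q6 [-0.81 -0.78] t 15.625 w 60.1
toolaxes [[0.014, 0.999, -0.038], [0.001, -0.038, -0.999], [-1.0, 0.014, -0.002]]
```

>>> move_arm([
  [10,0,-14,-0.003],
  [40,-0.5,-26,-0.003],
  [80,-0.5,-26,-0.003],
  [110,-1,-26,-0.003],
  [130,-1,-26,-0.003],
  [142,-1,-26,-0.003],
  [142,-1,-26,-0.003],
  [142,-1,-26,-0.003],
])

```text
time: 16.62
position: [0.4435, -0.3223, 0.0101]
tcp_rot: [1.242, 1.182, -1.224]
contact_force: [-0.7, -0.1, 0.2]
gripper_width: 0.0602
```

>>> move_arm([
  [0,0,0,0],
  [0,0,0,0],
  [0,0,0,0],
  [0,0,0,0],
], gripper=0, newtons=60)

```text
time: 17.12
position: [0.4442, -0.3227, 0.0114]
tcp_rot: [1.242, 1.18, -1.223]
contact_force: [-0.2, 1.7, 5.7]
gripper_width: 0.039
```

```bash
python3 -c "
from h import *
goto(.4427,-.3225,.15,-.035)
p=viewer.snapshot('wrist'); save(p,'w15.png')"
```

```text
shift [-1.386e+02  8.000e-01 -1.000e-01] turn 0.0 alt -3.141 cur yaw -0.035 pos [ 0.4442 -0.3227  0.0114] F [-0.2  1.7  5.7] q1,q6 [-0.77 -0.75] t 17.125 w 39.0
toolaxes [[0.016, 0.999, -0.035], [-0.001, -0.035, -0.999], [-1.0, 0.016, 0.0]]
```

View pics/w15.png

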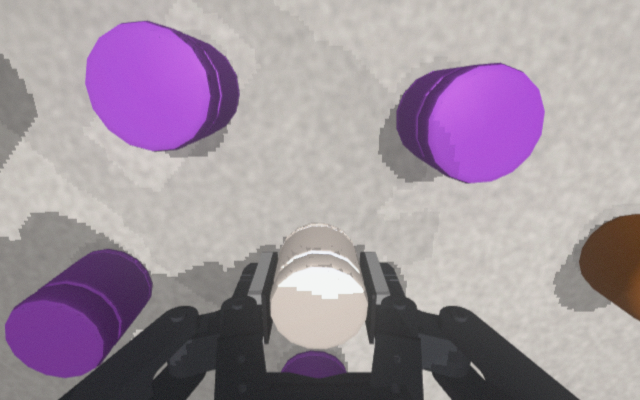

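The white cap is gripped (39 mm). I'll lift it straight up.

>>> move_arm([
  [-15,0,0,0],
  [-60,0,0,0],
  [-110,0,0,0],
  [-140,0,0,0],
  [-145,0,0,0],
])

```text
time: 17.8
position: [0.4426, -0.3235, 0.1595]
tcp_rot: [1.241, 1.174, -1.222]
contact_force: [0.4, -1.0, -0.4]
gripper_width: 0.0388
```

```bash
python3 -c "
from h import *
goto(.550,.130,.155,-.035)
p=viewer.snapshot('wrist'); save(p,'w16.png')"
```

```text
shift [   4.4   91.4 -457. ] turn 0.0 alt -3.141 cur yaw -0.035 pos [ 0.4426 -0.3235  0.1595] F [ 0.4 -1.  -0.4] q1,q6 [-0.78 -0.75] t 17.8 w 38.8
toolaxes [[0.02, 0.999, -0.035], [-0.005, -0.035, -0.999], [-1.0, 0.02, 0.004]]
```

View pics/w16.png

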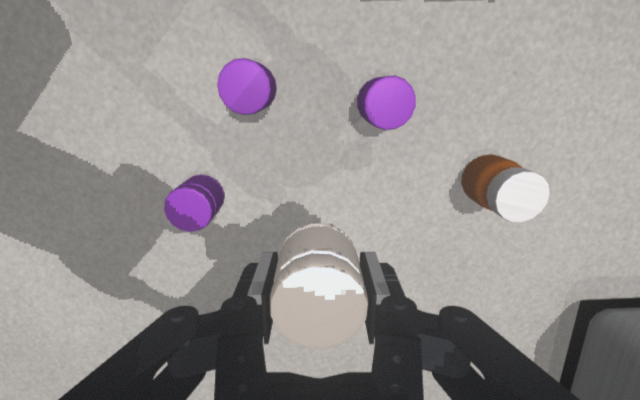

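The cap is held and the purple caps are undisturbed. I'll carry it to near the stud.

>>> move_arm([
  [-10,8,-40,0],
  [-12,20,-90,0],
  [-12,32,-145,0],
  [-12,43,-200,0],
  [-12,54,-255,0],
  [-12,65,-310,0],
  [-12,76,-365,0],
  [-10,84,-410,0],
])

```text
time: 18.85
position: [0.5396, 0.086, 0.1673]
tcp_rot: [1.24, 1.179, -1.224]
contact_force: [0.5, 0.7, -1.1]
gripper_width: 0.0389
```

>>> move_arm([
  [0,4,-22,0],
  [0,7,-40,0],
  [0,7,-40,0],
])

```text
time: 19.23
position: [0.5476, 0.1263, 0.1663]
tcp_rot: [1.238, 1.18, -1.224]
contact_force: [-0.8, -0.2, -0.8]
gripper_width: 0.039
```

```bash
cat > st.py <<'E'
from h import *
import sys
p=viewer.snapshot("wrist"); X=cloud(p); save(p,sys.argv[1]+".png")
Y=X.reshape(-1,3)
def circ(zl,zh,c=(.5525,.1968),r=.03):
    k=Y[(Y[:,2]>zl)&(Y[:,2]<zh)&(np.hypot(Y[:,0]-c[0],Y[:,1]-c[1])<r)]
    if len(k)>5: print(zl,zh,"mean",k.mean(0).round(4),"circ",[np.round(a,4) for a in cv2.minEnclosingCircle(k[:,:2].astype(np.float32))],len(k))
circ(.039,.046);circ(.048,.06);circ(.06,.07);circ(.063,.072)
m=np.zeros(1)
f=Y[(abs(Y[:,0]-.5505)<.02)&(abs(Y[:,1]-.132)<.03)&(Y[:,2]>.068)&(Y[:,2]<.075)]
if len(f): print("fin",f.mean(0).round(4),f.min(0).round(4),f.max(0).round(4))
print("proj seat",proj(p,(.5525,.1968,.042)).round(1),"top",proj(p,(.5525,.1968,.066)).round(1))
E
python3 st.py w17; python3 -c "
from h import *
goto(.5525,.1968,.155,-.035)"
```

```text
0.039 0.046 mean [0.5535 0.1993 0.0424] circ [array([0.553 , 0.2031]), np.float64(0.0222)] 730
0.048 0.06 mean [0.5539 0.1989 0.0579] circ [array([0.5539, 0.198 ]), np.float64(0.0129)] 418
0.06 0.07 mean [0.5536 0.1983 0.0635] circ [array([0.5535, 0.198 ]), np.float64(0.0102)] 476
0.063 0.072 mean [0.554  0.1982 0.0651] circ [array([0.5534, 0.1972]), np.float64(0.007)] 264
fin [0.5512 0.1344 0.071 ] [0.5458 0.1156 0.0684] [0.5566 0.1515 0.074 ]
proj seat [319.7 104.2] top [320.3 105.8]
shift [ 11.4   2.3 -71.6] turn 0.001 alt -3.14 cur yaw -0.034 pos [0.5477 0.1254 0.1666] F [-0.2 -0.6 -1.1] q1,q6 [0.09 0.13] t 19.275 w 38.9
toolaxes [[0.015, 0.999, -0.034], [-0.004, -0.034, -0.999], [-1.0, 0.015, 0.003]]
```

View pics/w17.png

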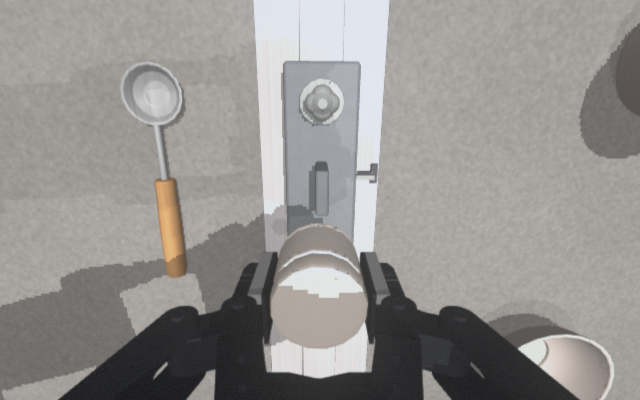

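```bash
python3 - <<'E'
from h import *
p=viewer.snapshot("wrist"); X=cloud(p); s=bot.get_state(); P=s["position"]
m=np.zeros((400,640),bool); m[215:360,270:371]=True
q=X[m]; q=q[np.isfinite(q[:,0])&(np.hypot(q[:,0]-P[0],q[:,1]-P[1])<.028)]
h=np.histogram(q[:,2]-P[2],bins=np.arange(-.02,.06,.004)); print(h)
top=q[q[:,2]>np.percentile(q[:,2],95)-.006]; print("top z rel",np.median(top[:,2])-P[2])
(c,r)=cv2.minEnclosingCircle(top[:,:2].astype(np.float32)); print("top circ",np.array(c)-P[:2],r,len(top),"mean",top.mean(0)-P)
g=p["pixels"][m].reshape(145,101,3)
for r in (285,300,315,330):
    row=X[r,262:380]; ok=(np.abs(row[:,2]-P[2]-.03)<.03); print(r,np.where(ok)[0][[0,-1]]+262,(row[ok][[0,-1]]-P).round(4).tolist())
E
```

```text
(array([   0,    0,  149,  169,  245,  266,  364,  400,  426,  628,  279,
        498, 1605, 5427,   73,    2,    0,    0,    0]), array([-0.02 , -0.016, -0.012, -0.008, -0.004,  0.   ,  0.004,  0.008,
        0.012,  0.016,  0.02 ,  0.024,  0.028,  0.032,  0.036,  0.04 ,
        0.044,  0.048,  0.052,  0.056]))
top z rel 0.03252356552912514
top circ [-0.00049583  0.00140272] 0.023033393546938896 7186 mean [-0.00018619  0.00303116  0.03236315]
285 [262 379] [[-0.022, 0.0129, 0.0322], [0.0225, 0.0117, 0.0333]]
300 [262 379] [[-0.0213, 0.0104, 0.0381], [0.0214, 0.0095, 0.0395]]
315 [262 379] [[-0.0217, 0.0046, 0.0392], [0.019, 0.0127, 0.052]]
330 [262 379] [[-0.0221, -0.0015, 0.0398], [0.0178, 0.0122, 0.0584]]
```

```bash
python3 - <<'E'
from h import *
p=viewer.snapshot("wrist"); X=cloud(p); P=bot.get_state()["position"]
m=np.zeros((400,640),bool); m[215:365,262:378]=True
k=m&(abs(X[:,:,2]-P[2]-.0325)<.0022)
n,l,st,c=cv2.connectedComponentsWithStats(k.astype(np.uint8)); i=1+np.argmax(st[1:,4]); print(st[i],c[i])
q=(l==i)
img=p["pixels"].copy(); img[q]=(255,0,0); cv2.imwrite("pics/w18.png",img[200:380,230:410,::-1].repeat(3,0).repeat(3,1))
D=X[q]-P; 
for b in np.arange(-.016,.017,.004):
    s=D[abs(D[:,1]-b)<.001]; 
    if len(s): print(round(b,3),s[:,0].min().round(4),s[:,0].max().round(4))
for b in np.arange(-.012,.013,.006):
    s=D[abs(D[:,0]-b)<.001]; print("x",round(b,3),s[:,1].min().round(4),s[:,1].max().round(4))
E
```

```text
[ 262  263  116   86 6779] [318.78035108 306.09971972]
-0.016 -0.0111 0.0094
-0.012 -0.0157 0.0144
-0.008 -0.0207 0.0183
-0.004 -0.0206 0.0185
0.0 -0.0204 0.0187
0.004 -0.0203 0.0188
0.008 -0.0201 0.019
0.012 -0.0221 0.0221
0.016 -0.0128 0.0125
x -0.012 -0.0157 0.0172
x -0.006 -0.0186 0.0196
x 0.0 -0.0186 0.0204
x 0.006 -0.0184 0.0192
x 0.012 -0.014 0.0163
```

View pics/w18.png

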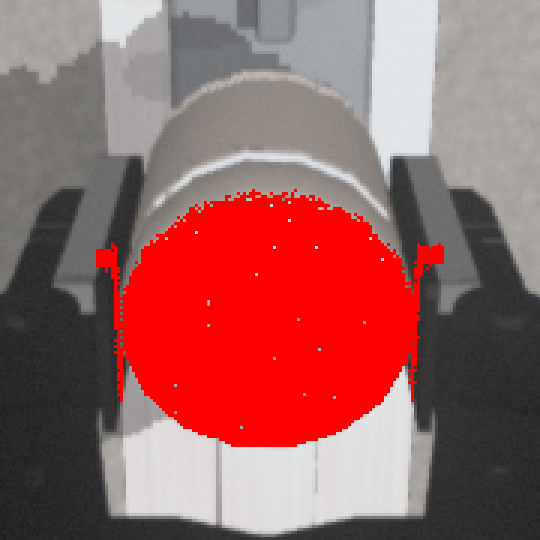

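Cap centre relative to the TCP is about (-0.9,+0.6) mm, and the stud is at (0.5536,0.1983).

```bash
python3 -c "
from h import *
goto(.5543,.1977,.09,-.035)"
```

```text
shift [ 76.8   2.7 -73.4] turn 0.0 alt -3.142 cur yaw -0.035 pos [0.5478 0.1247 0.167 ] F [-0.1  0.6 -0.9] q1,q6 [0.09 0.13] t 19.375 w 38.8
toolaxes [[0.016, 0.999, -0.035], [-0.004, -0.035, -0.999], [-1.0, 0.016, 0.003]]
```

>>> move_arm([
  [0,1,-25,0],
  [5,2,-55,0],
  [25,3,-73,0],
  [55,3,-73.5,0],
  [77,3,-73.5,0],
  [77,3,-73.5,0],
  [77,3,-73.5,0],
])

```text
time: 20.25
position: [0.555, 0.1974, 0.0902]
tcp_rot: [1.24, 1.178, -1.225]
contact_force: [0.2, 0.3, -0.4]
gripper_width: 0.0388
```

```bash
python3 -c "
from h import *
goto(.5543,.1977,.09,-.035)
p=viewer.snapshot('scene'); save(p,'sc19.png',(360,200,480,320),6)"
```

```text
shift [ 0.2 -0.7 -0.3] turn -0.001 alt 3.141 cur yaw -0.036 pos [0.555  0.1974 0.0902] F [ 0.2  0.3 -0.4] q1,q6 [0.22 0.26] t 20.25 w 38.8
toolaxes [[0.016, 0.999, -0.036], [-0.004, -0.036, -0.999], [-1.0, 0.016, 0.003]]
```

View pics/sc19.png

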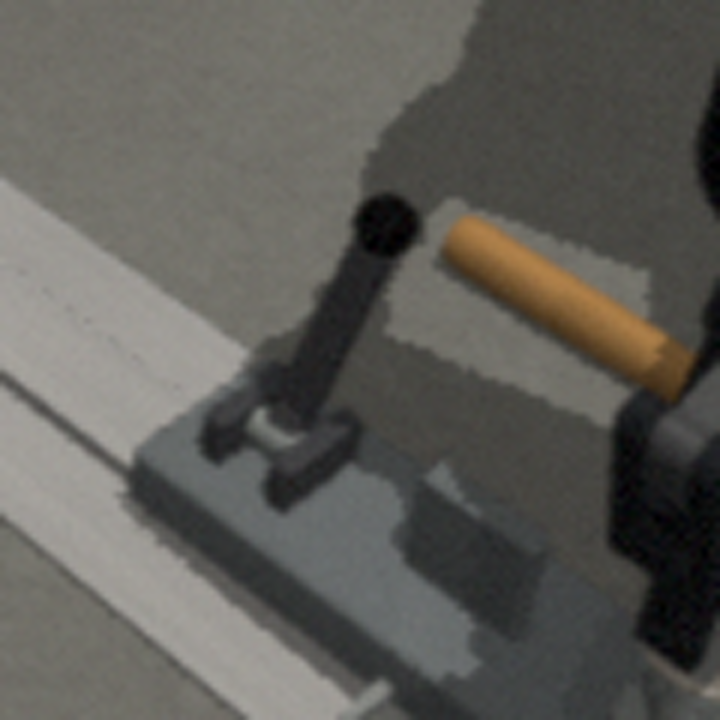

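The lever is back towards the robot, and the cap hangs just beyond the crop. Now I'll lower it.

>>> move_arm([
  [5,-0.8,0,0],
  [10,-0.9,0,0],
  [14,-1,0,0],
  [16,-1,0,0],
  [16,-1,0,0],
])

```text
time: 20.92
position: [0.5544, 0.1975, 0.0744]
tcp_rot: [1.241, 1.177, -1.224]
contact_force: [0.1, 0.1, 0.1]
gripper_width: 0.0384
```

```bash
python3 -c "
from h import *
goto(.5543,.1977,.07,-.035)
p=viewer.snapshot('scene'); save(p,'sc20.png',(380,220,500,320),6)"
```

```text
shift [ 4.4 -0.2 -0.2] turn -0.0 alt 3.141 cur yaw -0.035 pos [0.5544 0.1975 0.0744] F [0.1 0.1 0.1] q1,q6 [0.22 0.26] t 20.925 w 38.4
toolaxes [[0.017, 0.999, -0.036], [-0.004, -0.035, -0.999], [-1.0, 0.017, 0.003]]
```

View pics/sc20.png

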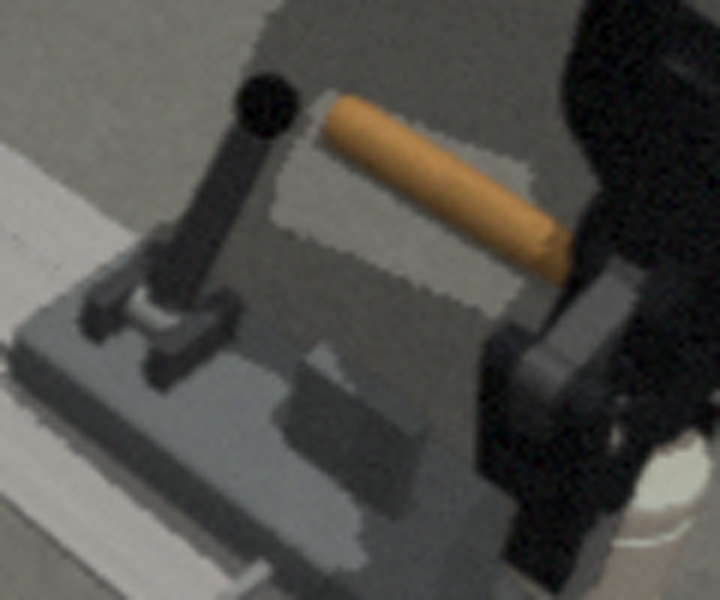

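>>> move_arm([
  [2,0,0,0],
  [4,0,0,0],
  [6,0,0,0],
  [6,0,0,0],
], gripper=0, newtons=80)

```text
time: 21.48
position: [0.5549, 0.1979, 0.0692]
tcp_rot: [1.242, 1.177, -1.223]
contact_force: [-1.4, 1.6, 4.7]
gripper_width: 0.0387
```

Ball contact came at about the expected height. I'll press on.

>>> move_arm([
  [3,0,0,0],
  [5,-0.2,0,0],
  [7,-0.2,0,0],
  [9,-0.2,0,0],
  [9,-0.2,0,0],
])

```text
time: 22.1
position: [0.5544, 0.1978, 0.0593]
tcp_rot: [1.241, 1.178, -1.224]
contact_force: [-0.3, 1.9, -4.0]
gripper_width: 0.0384
```

>>> move_arm([
  [3,-0.1,0,0],
  [6,-0.1,0,0],
  [9,-0.2,0,0],
  [9,-0.2,0,0],
])

```text
time: 22.6
position: [0.5546, 0.1976, 0.0534]
tcp_rot: [1.242, 1.177, -1.223]
contact_force: [-8.9, -2.0, 19.8]
gripper_width: 0.0385
```

The TCP is at 0.0534, the predicted seated height, with 20 N upward. I'll verify by camera.

```bash
python3 - <<'E'
from h import *
s=bot.get_state(); P=s["position"]; print(P.round(4),s["contact_force"].round(1),s["time"])
p=viewer.snapshot("wrist"); save(p,"w21.png"); X=cloud(p)
k=X[280:335,290:350,2]; print("cap top z",np.nanmedian(k),np.nanpercentile(k,[10,90]))
p=viewer.snapshot("scene"); save(p,"sc21.png",(340,200,500,330),5)
p=viewer.snapshot("top"); save(p,"t21.png")
E
```

```text
[0.5546 0.1976 0.0534] [-8.9 -2.  19.8] 22.6
cap top z 0.08621104521047324 [0.08555299 0.08687577]
```

View pics/w21.png

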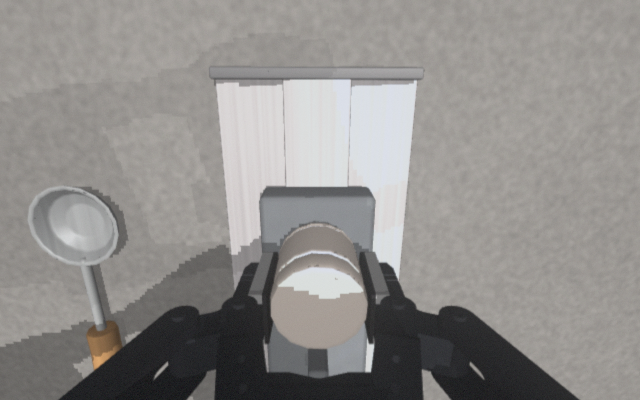

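View pics/sc21.png

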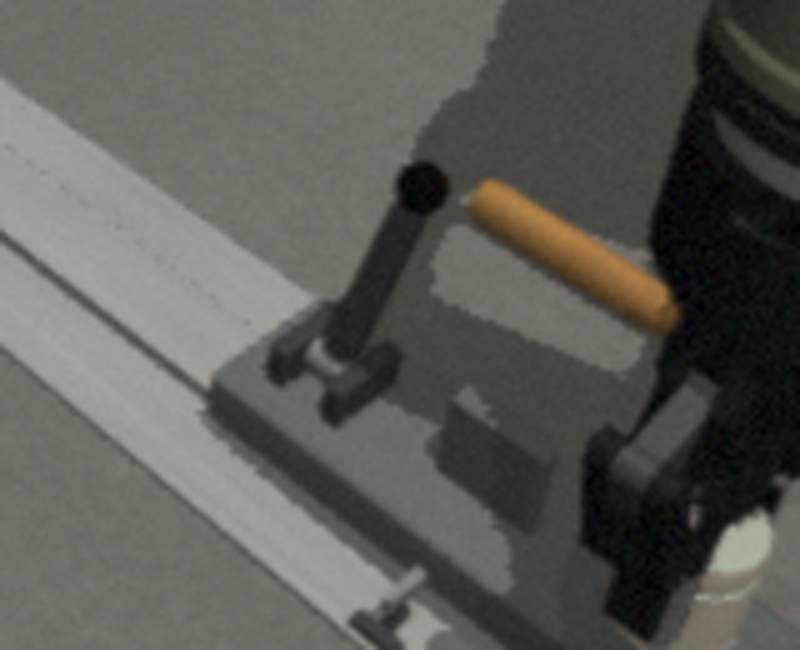

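View pics/t21.png

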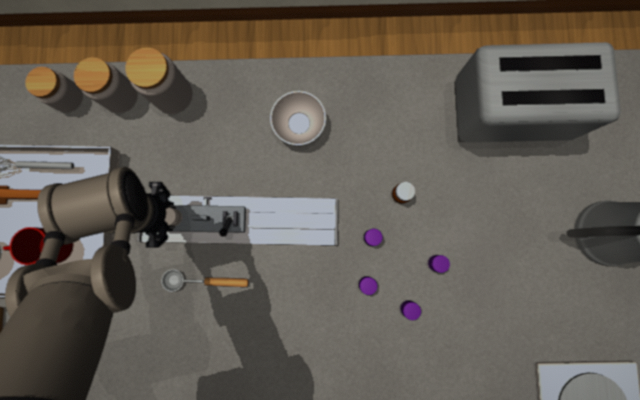

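The cap top is at 86.2 mm (fully home is 86), the pointer is still on the tab, the lever is still locked, and jar, bowl and spoon haven't moved. I'll firm up the push slightly and relieve the side load.

>>> move_arm([
  [3.5,-0.5,0,0],
  [4.5,-1,0,0],
  [4.5,-1,0,0],
  [4.5,-1,0,0],
])

```text
time: 23.25
position: [0.5546, 0.1976, 0.0533]
tcp_rot: [1.244, 1.174, -1.22]
contact_force: [-8.9, -1.7, 28.7]
gripper_width: 0.0385
```

```bash
python3 - <<'E'
from h import *
p=viewer.snapshot("wrist"); X=cloud(p); print("cap top",np.nanmedian(X[280:335,290:350,2]))
s=bot.get_state(); print(s["position"],s["contact_force"],s["time"],s["gripper_width"])
print(bot.finish_job())
E
```

```text
cap top 0.0861940182694196
[0.55455768 0.19763197 0.05330096] [-9.91649494 -1.66124362 28.70194312] 23.3 0.03819497605789303
the job is handed in; nothing more can be done
None
```

I freed the clamp, slid the carriage about 145 mm so its pointer sits on the mark tab, and locked the lever again. I then fitted the white cap on the stud and pressed it down. The job was handed in at 23.3 s with the arm still gripping the cap and pushing down at about 29 N.

- **Lever:** both ends were felt as firm stops, 12.5 N at free and 17.9 N at locked. The last pictures show it still leaning towards the robot.
- **Pointer:** seen from straight above after locking, it is within about 0.3 mm of the tab line. One earlier oblique view suggested about 0.7 mm off. I put that down to parallax, because the views from straight above didn't show it.
- **Cap:** its top reads 86.2 mm above the counter against the expected 86 mm for fully home. It met resistance at the balls, then the force dropped, as it should for the snap. I did not record the peak force at the snap.
- **Side load:** about 9–10 N of sideways force remained at the cap. A small correction did not reduce it.
- **Other things:** the jar, bowl, spoon and purple look-alikes showed no movement in the last top picture.

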